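# Shut the drain, then open the gate valve one turn

### The arm

A 6-joint arm with a two-finger parallel gripper is mounted at the origin on the work surface; the furniture and walls round the work are solid. World frame = base frame: x ahead of the robot, y to its left, z up, the work surface at z = 0. Lengths are in m, angles in rad, forces in N, time in s.
With the tool pointing down it reaches from about 0.225 to 0.725 m from the base axis. Payload 3.1 kg.
Tool frame: the origin (TCP) lies midway between the tips of the shut fingers; the grasp point (between the pads) lies 19 mm behind it (bot.pinch_z is the distance from the TCP to the grasp point, in m); z points along the fingers, y is the direction in which the jaws open and shut (so a half turn about z gives the same grasp; the last joint's range is limited). The gripper opens to 85 mm and grips with 20 to 120 N. Pads are 22 mm wide; open, the fingers measure 114 mm over their backs; the gripper's body (76 mm by 85 mm) begins 54 mm behind the grasp point. The pads swing forward as they close: fully open they stand 13 mm farther back than shut.
Start: joints at [-1.399, 0.048, 0.099, 1.622, 0, 1.443], TCP at [0.155, -0.502, 0.231] pointing down, gripper open.
Joint ranges: [-2.91, 2.91], [-0.99, 1.94], [-1.21, 1.42], [-2.12, 2.29], [-1.49, 1.47], [-3.14, 3.14]. Speed limits (rad/s): [2.79, 2.79, 3.14, 3.14, 3.14, 3.14].

### API

Orientations are given as a rotation vector (axis times angle).
In Python, from cell import sensors, optics, ticket, bot gives the robot as it stands.
- The arm moves only by the tool play_rows, never from a script. Its argument "series" is a list of rows, each an object with "delta_rot": the turn, a rotation vector about the tool's x, y, z in degrees, a list of three; "dp": the shift along the tool's x, y, z in m, a list of three; "jaw": the opening, from 0 (shut) to 1 (fully open). In form: [{"delta_rot": [ax, ay, az], "dp": [dx, dy, dz], "jaw": jaw}, ...]. A call has 1 to 10 rows; each row is the pose to reach, as a shift and turn from the pose commanded when the call began, along the tool's axes at that moment; what a row does not reach only later rows make up. A row lasts 1/12 s, in which the tool goes at most 41.7 mm and 7.16 degrees, less where a joint would pass 70% of its speed; a pose out of reach is approached as far as the arm can. A call with a gripper value outside its range is refused whole. The fingers move at their own pace and stop on an object; "squeeze" is the grip in N (left out, the last holds). Time passes only in rows, so rows that repeat a pose let the fingers close. It gives the time, the measured TCP pose, the force and the opening at its end, in the units of the state.
- sensors.observe(): the state, without advancing time (a new reading comes with each control period).
- optics.capture(name): name is "scene" or "top" or "wrist"; returns (picture, depth): 400x640x3 uint8, red, green, blue; 400x640 float32, m along the optical axis (not along the pixel's ray), 0 where there is no reading.
- optics.camera_model(name): a dict with "fx", "fy", "cx", "cy" (pixels), "origin" and "attitude" of the camera in the world. Camera axes: x right, y up, looking along -z (the intrinsics and any distortion apply to the point x, -y, -z); pixel columns grow to the right and rows downward; lengths in m; the calibration is good to about 2 mm. A picture is of the moment at which its call begins: read the wrist's pose just before it. camera_model takes no time and is no camera call; for the wrist camera it gives the pose at the moment of the call.
- ticket.job_done(): hands the job in, once; it reports no verdict.
The state is a dict: "clock": time; "joint_positions": joint angles; "qvel": joint speeds; "joint_efforts": joint torques, N m; "ee_pos": TCP position; "orientation": TCP orientation; "ft_force": force on the tool from outside, world axes, zero at the start; "ft_torque": the same for the moment, N m; "grip_width": finger opening in m.
Only numpy, scipy, OpenCV 4.12 (cv2) and the standard library are available. Lean on these libraries where they do the work, as an engineer would, in place of code of your own. Each camera call takes 0.05 s, during which the arm holds its last target.

### The job

The valve set on the board is ready for its line to be filled slowly. With the fingertips only, first push the drain valve's flat lever from along the pipe round to its stop, square across the pipe, so that the drain is shut; then push the gate valve's hand wheel round by its upright handle, anticlockwise seen from above, through exactly one full turn, so that the handle comes back to where it started, and no further. Push lightly, do not grip or pinch anything, and leave the tools and fittings round about where they lie.

Things in the scene. Friction and masses are not known exactly. Their poses are not given: they have to be found in the camera images.
- rig: Valve set fixed on a plywood board (180x340x18 mm, from x -60, y -232 to x 120, y 108). Origin on the worktop below the wheel's axis, z up. The pipe runs along y, 52 mm up: inlet at +y, gate valve at y 0, gauge (top 120 mm up) at y -85, drain valve at y -157, hose tail to y -246; outlet pipe to +x at y -85. Only the wheel, its stem and handle are higher than 120 mm; the yoke under the hub reaches 138.
- yoke_bush: Small fixed round bush on the gate valve's yoke that carries the hand wheel and its handle. Origin on the wheel's axis, 137 mm above the worktop, z up. Its yaw is any; its x axis points to where the handle stands when the gate valve is shut, as at the start.
- gate_wheel (a joint): Angle of the gate valve's dark iron hand wheel (level, 122 mm across, three spokes, rim top 162 mm above the worktop): 0 = shut, at its stop, as at the start; grows anticlockwise seen from above (opens); 6.283 = one turn; 31.4 = fully open. Stiff (0.22 N m, 4 N at the handle), stays where left, does not coast. The stem tip in the hub is 172 mm up and rises 5 mm a turn.
- wheel_centre (a point): Point on the wheel's axis at the height of the rim (156 mm above the worktop).
- wheel_handle (a point): Middle of the wheel's upright black handle: a round grip 54 mm tall, 15 to 21 mm thick, running freely on its pin, 55 mm from the wheel's axis; it reaches from 166 to 220 mm above the worktop, this point is 193 mm above it. Moves with the wheel.
- drain_lever (a joint): Angle of the drain ball valve's flat lever about its upright axis: 0 = along the pipe, pointing to the rig's -y (open); grows anticlockwise seen from above; 1.57 = at its stop, across the pipe, pointing to the rig's +x (shut). Starts between 0 and 0.3. It turns against 0.12 N m of friction and stays where it is left.
- lever_pivot (a point): Point on the lever's axis at the height of its flat blade (about 96 mm above the worktop).
- lever_end (a point): Point on the lever's middle line 85 mm from its axis, 5 mm short of its free end, at blade height. The blade is 26 mm wide, 5 mm thick, 93 to 98 mm above the worktop; below its outer 50 mm is only the hose tail (top 61 mm up) or the board, below its inner part the valve body (up to 76 mm). Moves with the lever.
- tape_measure: Tape measure in a case, 38 x 90 x 65 mm, loose, standing near the board; origin under its middle. Leave alone.
- flux_tin: Round tin with a slip lid, 62 mm across, 34 mm tall, loose; origin under its middle. Leave alone.
- pliers: Tongue-and-groove pliers, 213 mm long, 19 mm tall, lying loose; origin under their middle. Leave alone.
- tape_spool: Spool of thread-seal tape, 53 mm across, 16 mm tall, loose, behind the board; origin under its middle. Leave alone.

How it is judged:
By the outcome, as a careful person would: the job done as asked, in the order asked, and still so for the second after the job is handed in, with the robot touching nothing.
It also fails if it takes over 67 s, if anything falls off the work surface, if the arm or the gripper's body presses on something with over 40 N, if the wrist force passes 120 N, or if a joint passes its speed limit or range.

## Working session

There is one attempt and no reset: what is moved stays moved. The work goes in short steps, Python scripts to look and compute and a tool call to move; the robot and the scene stay as the last step left them, time stands still between calls to the robot, and variables do not carry over. Pictures are saved under pics/ and viewed, and the job is handed in when it is done.

Besides the shell and the picture viewer there is one more tool, called after "Request:" in YAML: its name, and indented under it one key for each argument. play_rows: Moves the arm, as the interface text tells. Its arguments: {"type":"object","properties":{"series":{"type":"array"},"squeeze":{"type":"number"}},"required":["series"]}

```bash
mkdir -p pics; ls
python3 - <<'E'
from cell import sensors, optics, ticket, bot
import cv2, numpy as np
print(sensors.observe()); print(bot.pinch_z)
for n in ("scene","top","wrist"):
    m=optics.camera_model(n); print(n,m)
    p,d=optics.capture(n); cv2.imwrite(f"pics/a_{n}.png",p[:,:,::-1]); np.save(f"pics/a_{n}.npy",d); np.save(f"pics/a_{n}_rgb.npy",p)
E
```

```text
pics
{'clock': 0.0, 'joint_positions': array([-1.39875840e+00,  4.87084358e-02,  9.75790274e-02,  1.62201734e+00,
       -2.84415105e-06,  1.44299448e+00]), 'qvel': array([ 6.21416198e-04, -1.07309028e-03,  6.42611239e-04, -4.53370612e-04,
       -4.94489996e-04,  7.03960325e-05]), 'joint_efforts': array([ 4.73203454e-04, -3.38784099e+01,  3.20013463e+01,  2.02540762e-02,
       -1.05142019e-04, -5.62135043e-06]), 'ee_pos': array([ 0.15494613, -0.50096051,  0.23012976]), 'orientation': array([-3.10403013e+00, -4.68873924e-01,  8.60559997e-05]), 'ft_force': array([ 0.45360024,  0.58472083, -0.41999579]), 'ft_torque': array([ 0.01829044, -0.03783211, -0.03207837]), 'grip_width': 0.0853219090096769}
0.0187
scene {'fx': 366.5438098406539, 'fy': 366.5438098406539, 'cx': 324.42936267936835, 'cy': 190.699120861171, 'origin': array([0.01007718, 0.36520059, 0.66038103]), 'attitude': array([ 0.5297383 , -0.96639448, -2.00346132])}
top {'fx': 457.46289348602863, 'fy': 457.46289348602863, 'cx': 313.00571422372894, 'cy': 203.79576689670571, 'origin': array([ 0.37246657, -0.01081223,  1.23722467]), 'attitude': array([ 0.10571968, -0.12502145, -1.56365306])}
wrist {'fx': 303.6116405916477, 'fy': 303.6116405916477, 'cx': 311.48106140093233, 'cy': 204.39256446438324, 'origin': array([ 0.21905424, -0.48136403,  0.37246523]), 'attitude': array([-0.22707294,  0.17048054, -1.26309059])}
```

View pics/a_scene.png

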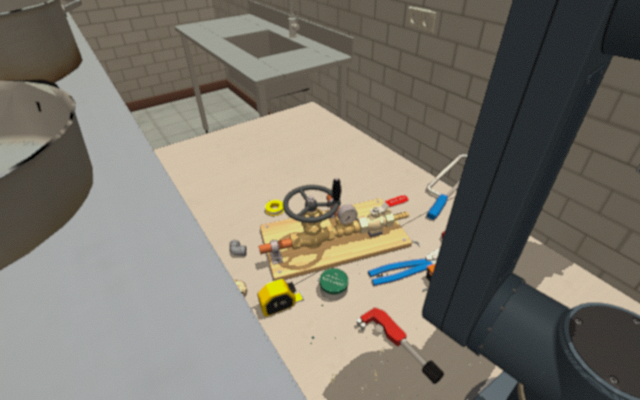

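View pics/a_top.png

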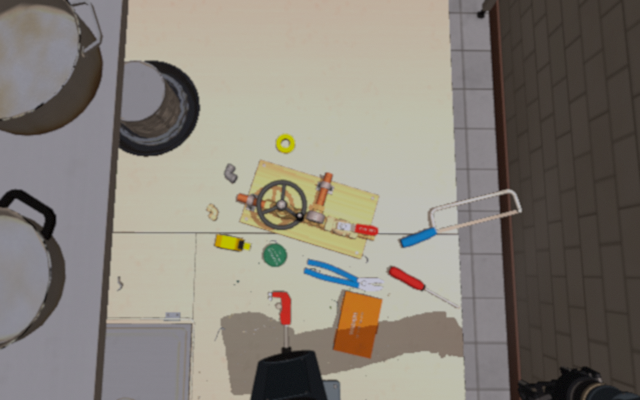

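View pics/a_wrist.png

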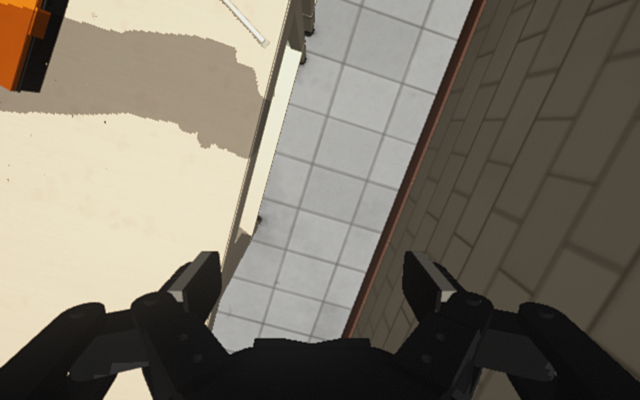

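The top view shows the wheel at about (281,205), its handle near (299,216), and the red lever end near (367,230). The tape (232,242), tin (275,254) and pliers (335,272) lie on the robot side of the board. I'll zoom in and measure.

```bash
cat > h.py <<'E'
import numpy as np, cv2
from scipy.spatial.transform import Rotation as R
def ray(m,u,v):
    d=np.array([(u-m['cx'])/m['fx'],-(v-m['cy'])/m['fy'],-1.0])
    return m['origin'],R.from_rotvec(m['attitude']).apply(d)
def plane(m,u,v,z):
    o,d=ray(m,u,v); return o+d*(z-o[2])/d[2]
def proj(m,p):
    c=R.from_rotvec(m['attitude']).inv().apply(np.asarray(p)-m['origin'])
    return np.array([m['cx']+m['fx']*c[0]/-c[2], m['cy']-m['fy']*c[1]/-c[2]])
def pts(m,d):
    v,u=np.mgrid[:d.shape[0],:d.shape[1]]
    c=np.stack([(u-m['cx'])/m['fx']*d,-(v-m['cy'])/m['fy']*d,-d],-1)
    return R.from_rotvec(m['attitude']).apply(c.reshape(-1,3)).reshape(c.shape)+m['origin']
E
python3 - <<'E'
from cell import optics
from h import *
p=np.load('pics/a_top_rgb.npy');d=np.load('pics/a_top.npy');m=optics.camera_model('top')
c=p[130:290,200:400]
cv2.imwrite('pics/a_topz.png',cv2.resize(c,(800,640),interpolation=cv2.INTER_CUBIC)[:600,:,::-1])
P=pts(m,d)
h=cv2.cvtColor(p,cv2.COLOR_RGB2HSV)
for n,(u,v) in dict(hub=(281,206),rim=(258,206),handle=(299,216),lev=(367,230),table=(250,290),board=(300,240),tin=(275,254)).items(): print(n,P[v,u],p[v,u])
# depth classes in the rig region
roi=np.zeros(d.shape,bool); roi[165:262,235:385]=1
for lo,hi in((.15,.17),(.17,.24),(.09,.10)):
    k=roi&(P[...,2]>lo)&(P[...,2]<hi); vv,uu=np.nonzero(k); print(lo,k.sum(),uu.min() if k.any() else 0,uu.max() if k.any() else 0, P[k].mean(0), P[k].min(0),P[k].max(0))
s=p[160:300,220:460]
cv2.imwrite('pics/x.png',s)
ps=np.load('pics/a_scene_rgb.npy')[165:285,220:420]
cv2.imwrite('pics/a_scenez.png',cv2.resize(ps,(800,480),interpolation=cv2.INTER_CUBIC)[:,:,::-1])
E
```

```text
hub [0.52524761 0.05178538 0.16756535] [165 154 152]
rim [0.52555601 0.10643    0.1635324 ] [79 77 75]
handle [0.49530478 0.00815139 0.22034502] [134 125 124]
lev [ 0.47577228 -0.16000197  0.0964116 ] [190  49  45]
table [ 3.23448144e-01  1.40858316e-01 -1.97039568e-04] [186 183 165]
board [0.45619232 0.00895543 0.00671427] [160 145 108]
tin [0.41757799 0.07370217 0.03224012] [ 69 120  93]
0.15 953 257 307 [0.53184219 0.05241247 0.1600586 ] [ 0.47115845 -0.00957155  0.15069639] [0.58965729 0.1096842  0.16985821]
0.17 78 279 304 [0.50172349 0.01306704 0.20483469] [ 0.48902292 -0.00288282  0.17018521] [0.53663455 0.0564347  0.22372896]
0.09 291 277 378 [ 0.48673438 -0.11595692  0.09601058] [ 0.46308791 -0.18801949  0.09002874] [0.54614001 0.06627775 0.09997076]
```

View pics/a_topz.png

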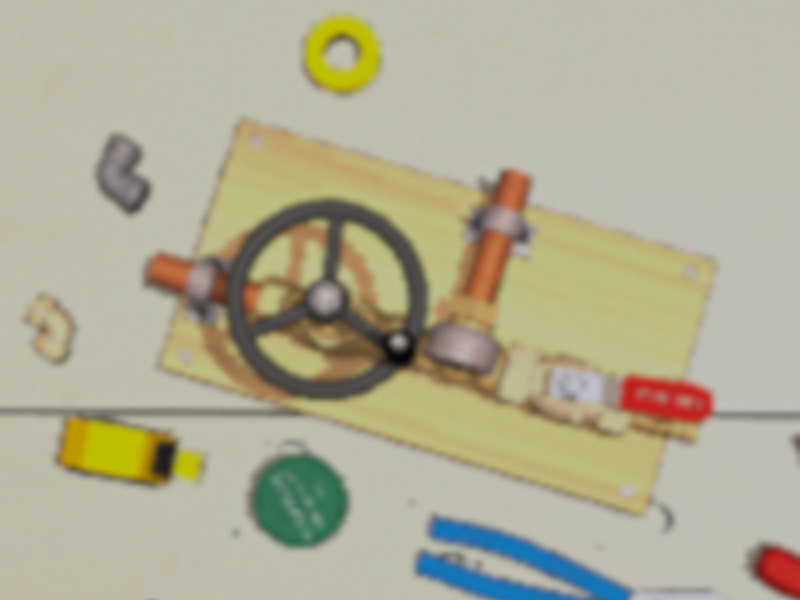

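View pics/a_scenez.png

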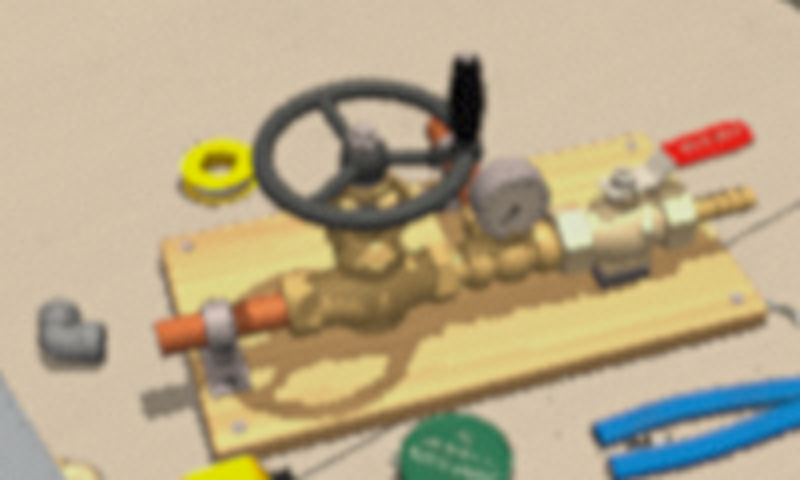

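Run:
```python
from cell import optics
from h import *
p=np.load('pics/a_top_rgb.npy');d=np.load('pics/a_top.npy');m=optics.camera_model('top')
P=pts(m,d); h=cv2.cvtColor(p,cv2.COLOR_RGB2HSV)
# rim
k=(p.max(2)<110)&(P[...,2]>.145)&(P[...,2]<.172); k[:165]=0;k[262:]=0;k[:,:240]=0;k[:,320:]=0
cs,_=cv2.findContours(k.astype(np.uint8),cv2.RETR_EXTERNAL,cv2.CHAIN_APPROX_NONE)
c=max(cs,key=len)[:,0].astype(float)
W=np.array([plane(m,u,v,.157)[:2] for u,v in c])
from scipy.optimize import least_squares
f=least_squares(lambda q:np.hypot(W[:,0]-q[0],W[:,1]-q[1])-q[2],[.53,.05,.06],loss='soft_l1',f_scale=.001)
print('wheel',f.x,len(c),np.std(f.fun))
C=f.x[:2]
# hub top
k=(P[...,2]>.166)&(P[...,2]<.18); k[:, :274]=0;k[:,289:]=0;k[:198]=0;k[214:]=0
v,u=np.nonzero(k);print('hub',plane(m,u.mean(),v.mean(),.172),k.sum())
# handle top bright pin
g=p[205:225,290:310].mean(2); 
k=(P[...,2]>.20)&(P[...,2]<.23); k[:165]=0;k[262:]=0;k[:,:235]=0;k[:,320:]=0
v,u=np.nonzero(k);print('handle px',u.mean(),v.mean(),u.min(),u.max(),v.min(),v.max(),k.sum(),plane(m,u.mean(),v.mean(),.22))
H=plane(m,299.75-.4,215.25-.4,.22)[:2];print('handle top by bright pin',H,np.hypot(*(H-C)),np.degrees(np.arctan2(*(H-C)[::-1])))
# board corners
B=[plane(m,200+a/4-.4,130+b/4-.4,.018)[:2] for a,b in((238,120),(717,262),(640,515),(158,367))]
print('board',np.round(B,4),[np.hypot(*(B[i]-B[i-1])) for i in range(4)])
e=(B[0]-B[1])+(B[3]-B[2]); yaw=np.arctan2(e[1],e[0])-np.pi/2; print('yaw',np.degrees(yaw))
Rz=np.array([[np.cos(yaw),-np.sin(yaw)],[np.sin(yaw),np.cos(yaw)]])
print('rig origin from board',np.mean([b-Rz@np.array(l) for b,l in zip(B,[(.12,.108),(.12,-.232),(-.06,-.232),(-.06,.108)])],0))
O=C; print('pivot pred',O+Rz@np.array([0,-.157]))
# lever
red=((h[...,0]<8)|(h[...,0]>172))&(h[...,1]>130); red[:190]=0;red[262:]=0;red[:,:330]=0;red[:,385:]=0
v,u=np.nonzero(red); L=np.array([plane(m,a,b,.097)[:2] for a,b in zip(u,v)])
r=cv2.minAreaRect(L.astype(np.float32)*1000); print('red',r, cv2.fitLine(L.astype(np.float32),cv2.DIST_L2,0,.01,.01).ravel(), L.min(0),L.max(0))
```

```text
wheel [0.53345877 0.05546854 0.05436147] 280 0.01403549066590498
hub [0.52981864 0.05012647 0.172     ] 32
handle px 299.81481481481484 215.40740740740742 296 304 212 219 54 [0.49669076 0.00634435 0.22      ]
handle top by bright pin [0.4979429  0.00739408] 0.059770650076642826 -126.4557913703075
board [[ 0.6742  0.122 ]
 [ 0.5777 -0.2037]
 [ 0.4074 -0.1495]
 [ 0.5046  0.1719]] [np.float64(0.1768428602924787), np.float64(0.3397030780691328), np.float64(0.17868639410690668), np.float64(0.3358235633598916)]
yaw -16.66126849114775
rig origin from board [0.5300377  0.05315584]
pivot pred [ 0.48844483 -0.09494005]
red ((477.3061218261719, -157.63511657714844), (55.81116485595703, 23.665916442871094), 85.03570556640625) [ 0.13924015  0.99025863  0.4773671  -0.15704067] [ 0.46567688 -0.18503846] [ 0.49071072 -0.12983361]
```

Run:
```python
from cell import optics
from h import *
p=np.load('pics/a_top_rgb.npy');d=np.load('pics/a_top.npy');m=optics.camera_model('top')
P=pts(m,d)
k=(P[...,2]>.145)&(P[...,2]<.172); k[:165]=0;k[262:]=0;k[:,:240]=0;k[:,312:]=0
n,l,s,_=cv2.connectedComponentsWithStats(k.astype(np.uint8)); i=1+np.argmax(s[1:,4]); print(s[i])
v,u=np.nonzero(l==i)
hull=cv2.convexHull(np.stack([u,v],1).astype(np.int32))[:,0]
W=np.array([plane(m,a,b,.157)[:2] for a,b in hull])
from scipy.optimize import least_squares
f=least_squares(lambda q:np.hypot(W[:,0]-q[0],W[:,1]-q[1])-q[2],[.53,.05,.06],loss='soft_l1',f_scale=.001)
print(f.x,np.round(f.fun*1e3,1))
```

```text
[257 180  51  50 964]
[0.53120502 0.05066537 0.06066584] [-0.1 -0.5  2.7  2.3 -0.2 -0.2 -0.3 -0.3 -0.2 -0.  -0.2  0.1  0.3 -0.3
 -0.2  0.4  0.2 -0.1 -0.1  0.3  0.4 -0.3 -0.2 -0.4  0.2 -0.1 -0.  -0.3
  0. ]
```

Request:
play_rows:
  series:
    - {"delta_rot": [0,0,5],"dp": [0.036,-0.024,0],"jaw": 0}
    - {"delta_rot": [0,0,10],"dp": [0.072,-0.048,0],"jaw": 0}
    - {"delta_rot": [0,0,15],"dp": [0.108,-0.072,0],"jaw": 0}
    - {"delta_rot": [0,0,20],"dp": [0.144,-0.096,0],"jaw": 0}
    - {"delta_rot": [0,0,25],"dp": [0.18,-0.12,0],"jaw": 0}
    - {"delta_rot": [0,0,25],"dp": [0.216,-0.144,0],"jaw": 0}
    - {"delta_rot": [0,0,25],"dp": [0.25,-0.167,0],"jaw": 0}
    - {"delta_rot": [0,0,25],"dp": [0.285,-0.19,0],"jaw": 0}
    - {"delta_rot": [0,0,25],"dp": [0.325,-0.216,0],"jaw": 0}
    - {"delta_rot": [0,0,25],"dp": [0.362,-0.24,0],"jaw": 0}

```text
clock: 0.98
ee_pos: [0.4195, -0.177, 0.2311]
orientation: [3.134, -0.214, 0.0]
ft_force: [1.2, -1.1, -0.0]
grip_width: 0.0003
```

Request:
play_rows:
  series:
    - {"delta_rot": [0,0,0],"dp": [0,0,0],"jaw": 0}
    - {"delta_rot": [0,0,0],"dp": [0,0,0],"jaw": 0}

```text
clock: 1.15
ee_pos: [0.4194, -0.1769, 0.2309]
orientation: [-3.135, 0.206, 0.002]
ft_force: [-0.3, -0.7, -0.1]
grip_width: -0.0002
```

Run:
```python
from cell import sensors,optics
from h import *
s=sensors.observe();m=optics.camera_model('wrist');p,d=optics.capture('wrist')
print(s['ee_pos'],s['joint_positions'],m['origin']-s['ee_pos'])
cv2.imwrite('pics/b_wrist.png',p[:,:,::-1])
for n,q in dict(piv=(.486,-.0997,.096),end=(.486-.139*.085,-.0997-.99*.085,.096),C=(.531,.0507,.172),H=(.4975,.007,.22),tcp=s['ee_pos']).items(): print(n,proj(m,q))
```

```text
[ 0.41944952 -0.17688592  0.23086734] [-5.46348640e-01 -1.32019631e-01 -7.58645170e-02  1.62794985e+00
 -3.24807573e-04  2.72617780e+00] [ 0.06661238 -0.00836895  0.14215289]
piv [216.3079785  134.55383134]
end [311.77914896 135.36865165]
C [-70.80333028  98.81987231]
H [-73.83538932 150.16727102]
tcp [312.40231276 257.9281434 ]
```

View pics/b_wrist.png

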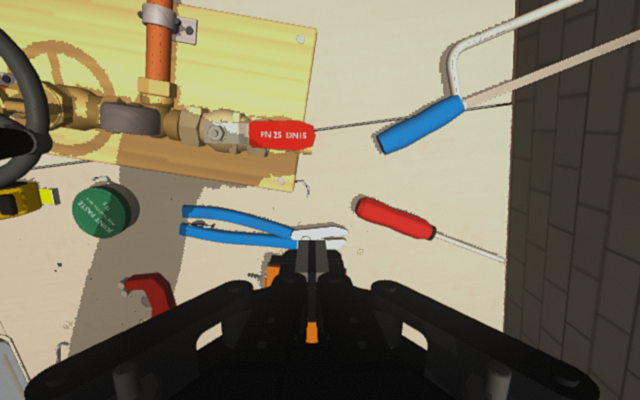

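Request:
play_rows:
  series:
    - {"delta_rot": [0,0,0],"dp": [0.005,-0.005,0.03],"jaw": 0}
    - {"delta_rot": [0,0,0],"dp": [0.01,-0.01,0.06],"jaw": 0}
    - {"delta_rot": [0,0,0],"dp": [0.015,-0.016,0.09],"jaw": 0}
    - {"delta_rot": [0,0,0],"dp": [0.015,-0.016,0.12],"jaw": 0}
    - {"delta_rot": [0,0,0],"dp": [0.015,-0.016,0.14],"jaw": 0}
    - {"delta_rot": [0,0,0],"dp": [0.015,-0.016,0.149],"jaw": 0}
    - {"delta_rot": [0,0,0],"dp": [0.015,-0.016,0.149],"jaw": 0}
    - {"delta_rot": [0,0,0],"dp": [0.015,-0.016,0.149],"jaw": 0}

```text
clock: 1.87
ee_pos: [0.4352, -0.1663, 0.0827]
orientation: [3.134, -0.218, -0.0]
ft_force: [-0.4, -0.3, -0.2]
grip_width: -0.0001
```

```bash
cat > arc.py <<'E'
# offsets in tool axes for a path of (x,y,z,phi_deg) given start (x,y,z,phi)
from h import *
def rows(start,path):
    x0,y0,z0,f0=start; f=np.radians(f0)
    for x,y,z,ph in path:
        dx,dy=x-x0,y-y0
        print('rot z %.1f dp [%.4f, %.4f, %.4f]'%(-(ph-f0),dx*np.cos(f)+dy*np.sin(f),dx*np.sin(f)-dy*np.cos(f),-(z-z0)))
def phi(s):
    X=R.from_rotvec(s['orientation']).as_matrix(); return np.degrees(np.arctan2(X[1,0],X[0,0])),X[:,2]
E
python3 - <<'E'
from cell import sensors
from arc import *
s=sensors.observe(); print(s['ee_pos'],phi(s),s['ft_force'])
piv=np.array([.486,-.0997]); st=(*s['ee_pos'],phi(s)[0])
pa=[]
def pose(a,off,r=.070):
    t=np.radians(a);u=np.array([np.cos(t),np.sin(t)]);n=np.array([-u[1],u[0]])
    q=piv+r*u-off*n; return (*q,.082,a+90)
L=[pose(-98,o) for o in(.034,.028,.024)]+[pose(a,.024) for a in(-92,-86,-80,-74,-68,-62,-56,-50)]
rows(st,L)
E
```

```text
[ 0.43521736 -0.16626895  0.08267866] (np.float64(-7.951930655930651), array([-2.15865480e-04, -1.41926834e-04, -9.99999967e-01])) [-0.41722215 -0.34922122 -0.16937483]
rot z 0.0 dp [0.0070, -0.0030, 0.0007]
rot z 0.0 dp [0.0130, -0.0030, 0.0007]
rot z 0.0 dp [0.0170, -0.0030, 0.0007]
rot z -6.0 dp [0.0245, -0.0008, 0.0007]
rot z -12.0 dp [0.0321, 0.0005, 0.0007]
rot z -18.0 dp [0.0398, 0.0010, 0.0007]
rot z -24.0 dp [0.0476, 0.0008, 0.0007]
rot z -30.0 dp [0.0552, -0.0003, 0.0007]
rot z -36.0 dp [0.0628, -0.0022, 0.0007]
rot z -42.0 dp [0.0700, -0.0049, 0.0007]
rot z -48.0 dp [0.0770, -0.0082, 0.0007]
```

Request:
play_rows:
  series:
    - {"delta_rot": [0,0,0],"dp": [0.007,-0.003,0.0007],"jaw": 0}
    - {"delta_rot": [0,0,0],"dp": [0.012,-0.003,0.0007],"jaw": 0}
    - {"delta_rot": [0,0,0],"dp": [0.0145,-0.003,0.0007],"jaw": 0}
    - {"delta_rot": [0,0,0],"dp": [0.017,-0.003,0.0007],"jaw": 0}
    - {"delta_rot": [0,0,-3],"dp": [0.0207,-0.0019,0.0007],"jaw": 0}
    - {"delta_rot": [0,0,-6],"dp": [0.0245,-0.0008,0.0007],"jaw": 0}
    - {"delta_rot": [0,0,-9],"dp": [0.0283,-0.0001,0.0007],"jaw": 0}
    - {"delta_rot": [0,0,-12],"dp": [0.0321,0.0005,0.0007],"jaw": 0}
    - {"delta_rot": [0,0,-15],"dp": [0.036,0.0008,0.0007],"jaw": 0}
    - {"delta_rot": [0,0,-18],"dp": [0.0398,0.001,0.0007],"jaw": 0}

```text
clock: 2.7
ee_pos: [0.4752, -0.1719, 0.0823]
orientation: [3.128, 0.283, -0.001]
ft_force: [-2.0, -0.2, 1.1]
grip_width: 0.0004
```

```bash
cat > lev.py <<'E'
from cell import optics,sensors
from h import *
import sys
def lever(name):
    m=optics.camera_model('top');p,d=optics.capture('top');P=pts(m,d);h=cv2.cvtColor(p,cv2.COLOR_RGB2HSV)
    red=((h[...,0]<8)|(h[...,0]>172))&(h[...,1]>130)&(P[...,2]>.08)&(P[...,2]<.115)
    red[:160]=0;red[262:]=0;red[:,:325]=0;red[:,390:]=0
    v,u=np.nonzero(red)
    cv2.imwrite(f'pics/{name}.png',cv2.resize(p[150:270,230:400],(680,480),interpolation=cv2.INTER_CUBIC)[:,:,::-1])
    L=np.array([plane(m,a,b,.097)[:2] for a,b in zip(u,v)])
    c=L.mean(0)-[.486,-.0997]; l=cv2.fitLine(L.astype(np.float32),cv2.DIST_L2,0,.01,.01).ravel()
    print(len(L),'by centroid',np.degrees(np.arctan2(c[1],c[0])),np.hypot(*c),'by line',np.degrees(np.arctan2(l[1],l[0])))
E
python3 - <<'E'
from lev import *
from arc import *
s=sensors.observe();print(s['ee_pos'],phi(s)[0],s['ft_force']); lever('c1')
piv=np.array([.486,-.0997]); st=(*s['ee_pos'],phi(s)[0])
def pose(a,off,r=.070):
    t=np.radians(a);u=np.array([np.cos(t),np.sin(t)]);n=np.array([-u[1],u[0]])
    q=piv+r*u-off*n; return (*q,.082,a+90)
rows(st,[pose(a,.024) for a in(-80,)+tuple(range(-76,-35,4))])
E
```

```text
[ 0.47521468 -0.17191565  0.08225777] 10.330314740697476 [-2.04132219 -0.22935499  1.0639565 ]
62 by centroid -75.01234039147332 0.04243986897028999 by line -63.43087
rot z 0.3 dp [-0.0008, 0.0007, 0.0003]
rot z -3.7 dp [0.0041, 0.0023, 0.0003]
rot z -7.7 dp [0.0091, 0.0035, 0.0003]
rot z -11.7 dp [0.0142, 0.0043, 0.0003]
rot z -15.7 dp [0.0194, 0.0048, 0.0003]
rot z -19.7 dp [0.0245, 0.0049, 0.0003]
rot z -23.7 dp [0.0297, 0.0046, 0.0003]
rot z -27.7 dp [0.0348, 0.0040, 0.0003]
rot z -31.7 dp [0.0399, 0.0031, 0.0003]
rot z -35.7 dp [0.0449, 0.0018, 0.0003]
rot z -39.7 dp [0.0498, 0.0001, 0.0003]
rot z -43.7 dp [0.0545, -0.0019, 0.0003]
```

View pics/c1.png

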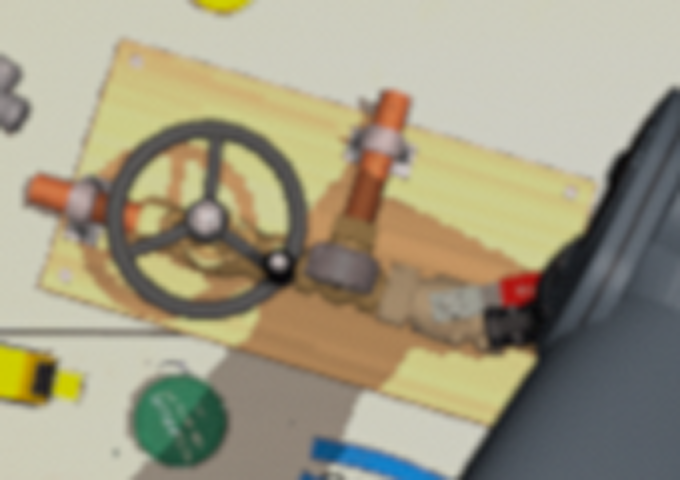

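The arm covers part of the lever. Its visible part, from the nut at (450,300) to the red at (520,290), has turned with the finger, and the force is 2 N. I'll carry on along the arc.

Request:
play_rows:
  series:
    - {"delta_rot": [0,0,-3.7],"dp": [0.0041,0.0023,0.0003],"jaw": 0}
    - {"delta_rot": [0,0,-7.7],"dp": [0.0091,0.0035,0.0003],"jaw": 0}
    - {"delta_rot": [0,0,-11.7],"dp": [0.0142,0.0043,0.0003],"jaw": 0}
    - {"delta_rot": [0,0,-15.7],"dp": [0.0194,0.0048,0.0003],"jaw": 0}
    - {"delta_rot": [0,0,-19.7],"dp": [0.0245,0.0049,0.0003],"jaw": 0}
    - {"delta_rot": [0,0,-23.7],"dp": [0.0297,0.0046,0.0003],"jaw": 0}
    - {"delta_rot": [0,0,-27.7],"dp": [0.0348,0.004,0.0003],"jaw": 0}
    - {"delta_rot": [0,0,-31.7],"dp": [0.0399,0.0031,0.0003],"jaw": 0}
    - {"delta_rot": [0,0,-35.7],"dp": [0.0449,0.0018,0.0003],"jaw": 0}
    - {"delta_rot": [0,0,-39.7],"dp": [0.0498,0.0001,0.0003],"jaw": 0}

```text
clock: 3.58
ee_pos: [0.5243, -0.1635, 0.0817]
orientation: [2.846, 1.327, -0.002]
ft_force: [-0.4, -1.8, 1.6]
grip_width: -0.0001
```

Run:
```python
from lev import *
from arc import *
s=sensors.observe();print(s['ee_pos'],phi(s)[0],s['ft_force'])
p,d=optics.capture('wrist');cv2.imwrite('pics/c2w.png',p[:,:,::-1])
piv=np.array([.486,-.0997]); st=(*s['ee_pos'],phi(s)[0])
q=s['ee_pos'][:2]-piv; t=np.radians(phi(s)[0]-90); print('r',q@[np.cos(t),np.sin(t)],'off',q@[np.sin(t),-np.cos(t)])
def pose(a,off,r=.070):
    t=np.radians(a);u=np.array([np.cos(t),np.sin(t)]);n=np.array([-u[1],u[0]])
    q=piv+r*u-off*n; return (*q,.082,a+90)
rows(st,[pose(a,.024) for a in range(-40,-15,3)])
```

```text
[ 0.52431819 -0.16348475  0.08171963] 49.994365153076274 [-0.43642586 -1.76616851  1.57862133]
r 0.07035586520464547 off 0.024224578599701962
rot z -0.0 dp [0.0002, -0.0004, -0.0003]
rot z -3.0 dp [0.0039, 0.0008, -0.0003]
rot z -6.0 dp [0.0077, 0.0018, -0.0003]
rot z -9.0 dp [0.0115, 0.0025, -0.0003]
rot z -12.0 dp [0.0153, 0.0031, -0.0003]
rot z -15.0 dp [0.0192, 0.0035, -0.0003]
rot z -18.0 dp [0.0230, 0.0036, -0.0003]
rot z -21.0 dp [0.0269, 0.0036, -0.0003]
rot z -24.0 dp [0.0308, 0.0034, -0.0003]
```

View pics/c2w.png

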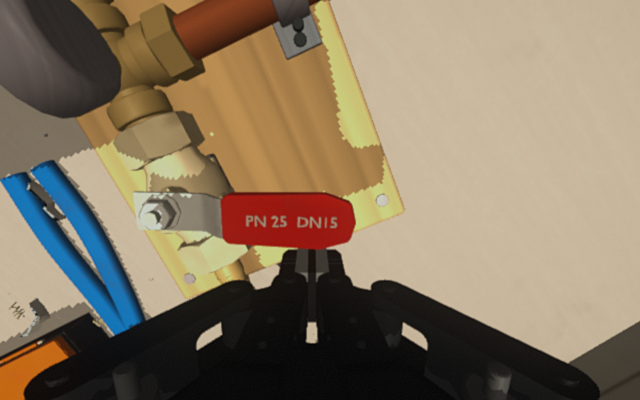

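The wrist view shows the tip against the near edge of the red blade at (315,248). The nut is at (155,212), and the lever lies nearly level in tool axes, as planned.

Request:
play_rows:
  series:
    - {"delta_rot": [0,0,-3],"dp": [0.0039,0.0008,0],"jaw": 0}
    - {"delta_rot": [0,0,-6],"dp": [0.0077,0.0018,0],"jaw": 0}
    - {"delta_rot": [0,0,-9],"dp": [0.0115,0.0025,0],"jaw": 0}
    - {"delta_rot": [0,0,-12],"dp": [0.0153,0.0031,0],"jaw": 0}
    - {"delta_rot": [0,0,-15],"dp": [0.0192,0.0035,0],"jaw": 0}
    - {"delta_rot": [0,0,-18],"dp": [0.023,0.0036,0],"jaw": 0}

```text
clock: 4.13
ee_pos: [0.5425, -0.1486, 0.0818]
orientation: [2.604, 1.752, -0.0]
ft_force: [-0.3, -2.2, -0.3]
grip_width: -0.0001
```

```bash
cat > c3.py <<'E'
from lev import *
from arc import *
import sys
s=sensors.observe();print(s['ee_pos'],phi(s)[0],s['ft_force'])
m=optics.camera_model('wrist');p,d=optics.capture('wrist');cv2.imwrite(f'pics/{sys.argv[1]}.png',p[:,:,::-1])
h=cv2.cvtColor(p,cv2.COLOR_RGB2HSV);P=pts(m,d)
red=((h[...,0]<8)|(h[...,0]>172))&(h[...,1]>150)&(P[...,2]>.085)&(P[...,2]<.11)
v,u=np.nonzero(red);L=np.array([plane(m,a,b,.098)[:2] for a,b in zip(u,v)])
l=cv2.fitLine(L.astype(np.float32),cv2.DIST_L2,0,.01,.01).ravel();c=L.mean(0)-[.486,-.0997]
r=cv2.minAreaRect(L.astype(np.float32)*1000)
print('line',np.degrees(np.arctan2(l[1],l[0])),'centroid',np.degrees(np.arctan2(c[1],c[0])),np.hypot(*c),r)
E
python3 c3.py c3w
```

```text
[ 0.54247341 -0.14863399  0.0818114 ] 67.86044419336488 [-0.2738997  -2.21762292 -0.28668382]
line -23.748285 centroid -20.341768901894962 0.06017041800979838 ((542.6476440429688, -121.81268310546875), (25.75104522705078, 57.91792678833008), 67.8138198852539)
```

Request:
play_rows:
  series:
    - {"delta_rot": [0,0,-2],"dp": [0.0025,0.0003,0],"jaw": 0}
    - {"delta_rot": [0,0,-4],"dp": [0.005,0.0004,0],"jaw": 0}
    - {"delta_rot": [0,0,-5],"dp": [0.0063,0.0003,0],"jaw": 0}
    - {"delta_rot": [0,0,-5],"dp": [0.0063,0.0003,0],"jaw": 0}

```text
clock: 4.52
ee_pos: [0.545, -0.1422, 0.0818]
orientation: [2.528, 1.863, 0.001]
ft_force: [0.0, -1.8, 0.3]
grip_width: 0.0
```

```bash
python3 c3.py c4w
```

```text
[ 0.54496122 -0.14220801  0.08181284] 72.78767457500038 [ 0.04845043 -1.78151061  0.25583382]
line -18.064709 centroid -14.797049953401315 0.06038308984554273 ((544.822021484375, -116.17285919189453), (25.753070831298828, 58.090885162353516), 72.72648620605469)
```

Request:
play_rows:
  series:
    - {"delta_rot": [0,0,-0.7],"dp": [0.001,0,0],"jaw": 0}
    - {"delta_rot": [0,0,-0.7],"dp": [0.002,0,0],"jaw": 0}
    - {"delta_rot": [0,0,-0.7],"dp": [0.002,0,0],"jaw": 0}

```text
clock: 4.82
ee_pos: [0.545, -0.1408, 0.0816]
orientation: [2.515, 1.879, -0.001]
ft_force: [-0.2, -5.0, 1.1]
grip_width: -0.0001
```

```bash
python3 c3.py c5w
```

```text
[ 0.5450181  -0.140758    0.08162309] 73.5229838812789 [-0.2453451  -5.01801257  1.11784644]
line -16.928782 centroid -13.743339047618532 0.06047699797162437 ((545.0817260742188, -115.06320190429688), (26.196754455566406, 57.84383773803711), 73.49016571044922)
```

Request:
play_rows:
  series:
    - {"delta_rot": [0,0,0],"dp": [0.001,0,0],"jaw": 0}
    - {"delta_rot": [0,0,0],"dp": [0.001,0,0],"jaw": 0}

```text
clock: 5.03
ee_pos: [0.5451, -0.1406, 0.0817]
orientation: [2.515, 1.878, -0.004]
ft_force: [-0.2, -7.0, 1.7]
grip_width: 0.0003
```

```bash
python3 c3.py c6w
```

```text
[ 0.54509532 -0.14064109  0.08166186] 73.5023973532377 [-0.19626639 -7.00778142  1.67160579]
line -16.9153 centroid -13.695348023509375 0.06043744516891329 ((545.142822265625, -114.89154815673828), (26.20831871032715, 57.867916107177734), 73.47046661376953)
```

View pics/c6w.png

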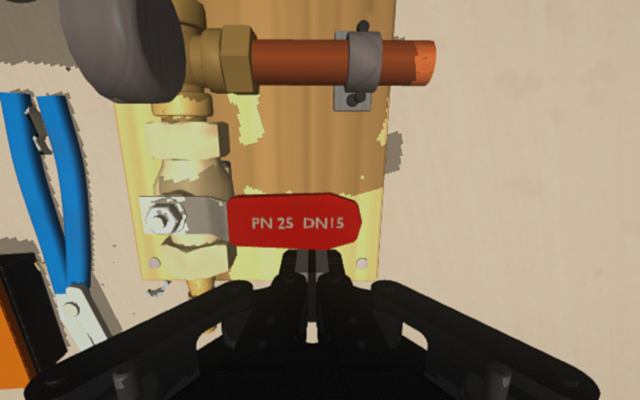

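Request:
play_rows:
  series:
    - {"delta_rot": [0,0,0],"dp": [-0.01,0,0],"jaw": 0}
    - {"delta_rot": [0,0,0],"dp": [-0.025,0,0],"jaw": 0}
    - {"delta_rot": [0,0,0],"dp": [-0.042,0,0],"jaw": 0}
    - {"delta_rot": [0,0,0],"dp": [-0.042,0,-0.03],"jaw": 0}
    - {"delta_rot": [0,0,0],"dp": [-0.042,0,-0.06],"jaw": 0}
    - {"delta_rot": [0,0,0],"dp": [-0.042,0,-0.1],"jaw": 0}
    - {"delta_rot": [0,0,0],"dp": [-0.042,0,-0.14],"jaw": 0}
    - {"delta_rot": [0,0,0],"dp": [-0.042,0,-0.18],"jaw": 0}
    - {"delta_rot": [0,0,0],"dp": [-0.042,0,-0.18],"jaw": 0}

```text
clock: 5.83
ee_pos: [0.5359, -0.1797, 0.271]
orientation: [2.507, 1.875, 0.014]
ft_force: [0.9, 0.3, 1.5]
grip_width: 0.0001
```

Run:
```python
from arc import *
from cell import sensors
s=sensors.observe(); st=(*s['ee_pos'],phi(s)[0]);print(st,s['ft_force'])
rows(st,[(.4618,.0344,.26,142.5),(.4618,.0344,.19,142.5)])
```

```text
(np.float64(0.5359091341388513), np.float64(-0.17969425457978544), np.float64(0.27100862041852763), np.float64(73.59724529339933)) [0.91504586 0.29984569 1.53829714]
rot z -68.9 dp [0.1845, -0.1316, 0.0110]
rot z -68.9 dp [0.1845, -0.1316, 0.0810]
```

Request:
play_rows:
  series:
    - {"delta_rot": [0,0,-7],"dp": [0.02,-0.014,0],"jaw": 0}
    - {"delta_rot": [0,0,-14],"dp": [0.04,-0.028,0],"jaw": 0}
    - {"delta_rot": [0,0,-21],"dp": [0.061,-0.044,0],"jaw": 0}
    - {"delta_rot": [0,0,-28],"dp": [0.082,-0.058,0],"jaw": 0}
    - {"delta_rot": [0,0,-35],"dp": [0.102,-0.073,0],"jaw": 0}
    - {"delta_rot": [0,0,-42],"dp": [0.123,-0.088,0],"jaw": 0}
    - {"delta_rot": [0,0,-49],"dp": [0.143,-0.102,0],"jaw": 0}
    - {"delta_rot": [0,0,-56],"dp": [0.164,-0.117,0],"jaw": 0}
    - {"delta_rot": [0,0,-63],"dp": [0.1845,-0.1316,0],"jaw": 0}
    - {"delta_rot": [0,0,-69],"dp": [0.1845,-0.1316,0],"jaw": 0}

```text
clock: 6.67
ee_pos: [0.4568, 0.0392, 0.261]
orientation: [-0.991, -2.977, -0.006]
ft_force: [-0.0, -0.4, 0.4]
grip_width: -0.0003
```

Request:
play_rows:
  series:
    - {"delta_rot": [0,0,0],"dp": [0,0,0],"jaw": 0}
    - {"delta_rot": [0,0,0],"dp": [0,0,0],"jaw": 0}

```text
clock: 6.83
ee_pos: [0.4587, 0.0355, 0.2608]
orientation: [-1.01, -2.973, -0.001]
ft_force: [-0.2, -0.5, -0.7]
grip_width: 0.0
```

Run:
```python
from arc import *
from cell import sensors,optics
s=sensors.observe(); st=(*s['ee_pos'],phi(s)[0]);print(st,s['ft_force'],s['joint_positions'])
m=optics.camera_model('wrist');p,d=optics.capture('wrist');cv2.imwrite('pics/d1w.png',p[:,:,::-1])
print(proj(m,(.531,.0507,.172)),proj(m,(.4975,.007,.22)))
p,d=optics.capture('top');cv2.imwrite('pics/d1t.png',cv2.resize(p[150:270,230:400],(680,480),interpolation=cv2.INTER_CUBIC)[:,:,::-1])
rows(st,[(.4618,.0344,.26,142.5),(.4618,.0344,.19,142.5)])
```

```text
(np.float64(0.4586758347514206), np.float64(0.035492718581900964), np.float64(0.26075937235876695), np.float64(142.4718289131108)) [-0.22964604 -0.54081945 -0.68533416] [-6.94980468e-02 -1.09391506e-01  4.42016736e-03  1.68595214e+00
  1.13688079e-03  5.85491516e-01]
[378.02832166 264.04728096] [312.0619357  295.97933205]
rot z -0.0 dp [-0.0031, 0.0010, 0.0008]
rot z -0.0 dp [-0.0031, 0.0010, 0.0708]
```

View pics/d1w.png

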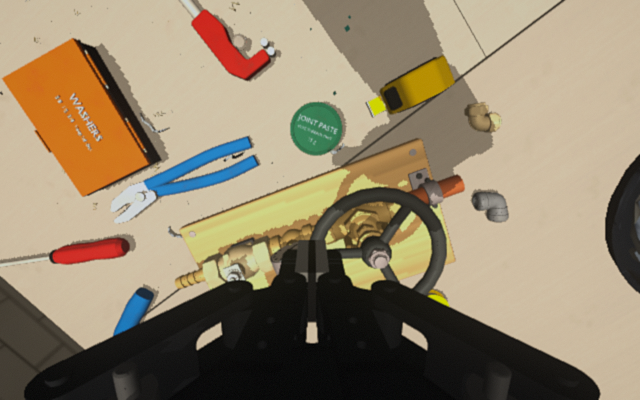

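View pics/d1t.png

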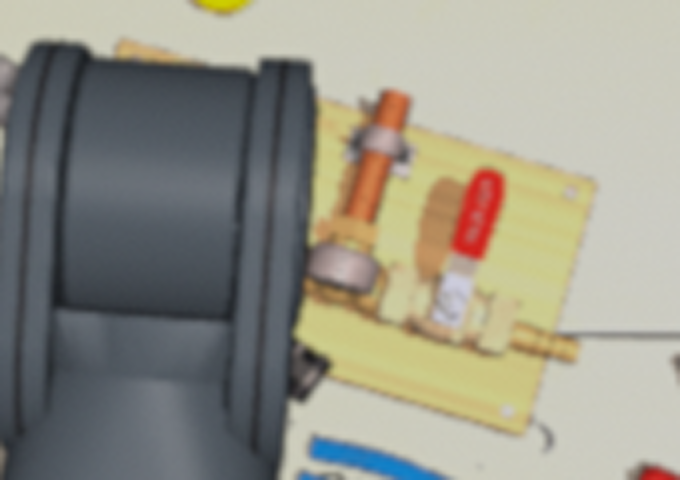

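Request:
play_rows:
  series:
    - {"delta_rot": [0,0,0],"dp": [-0.003,0.001,0.02],"jaw": 0}
    - {"delta_rot": [0,0,0],"dp": [-0.003,0.001,0.045],"jaw": 0}
    - {"delta_rot": [0,0,0],"dp": [-0.003,0.001,0.065],"jaw": 0}
    - {"delta_rot": [0,0,0],"dp": [-0.003,0.001,0.071],"jaw": 0}
    - {"delta_rot": [0,0,0],"dp": [-0.003,0.001,0.071],"jaw": 0}
    - {"delta_rot": [0,0,0],"dp": [-0.003,0.001,0.071],"jaw": 0}

```text
clock: 7.43
ee_pos: [0.4622, 0.0335, 0.1906]
orientation: [-1.01, -2.974, -0.0]
ft_force: [0.5, -0.1, -0.1]
grip_width: 0.0003
```

```bash
cat > wh.py <<'E'
from arc import *
from cell import sensors,optics
C=np.array([.531,.0507])
def pose(th,off,face,r=.055,z=.19):
    t=np.radians(th);u=np.array([np.cos(t),np.sin(t)]);n=np.array([-u[1],u[0]])
    q=C+r*u-off*n; return (*q,z,th+(270 if face<0 else 90))
def state():
    s=sensors.observe(); f=phi(s)[0]; print(np.round(s['ee_pos'],4),'phi',round(f,2),'F',np.round(s['ft_force'],1),'t',s['clock'],'j6',round(s['joint_positions'][5],2),'j5',round(s['joint_positions'][4],3))
    return (*s['ee_pos'],f)
def rel(st,face):
    # where the tool is: handle angle if in contact, radius, offset
    th=st[3]-(270 if face<0 else 90); t=np.radians(th);u=np.array([np.cos(t),np.sin(t)]);n=np.array([-u[1],u[0]])
    q=np.array(st[:2])-C; print('theta(tool)',th%360,'r',q@u,'off',-q@n)
E
python3 - <<'E'
from wh import *
st=state();rel(st,-1)
T=-127.5
rows(st,[pose(T,o,-1) for o in(.035,.027,.022,.020)]+[pose(T+a,.020,-1) for a in(4,8,12,16,20,24)])
E
```

```text
[0.4622 0.0335 0.1906] phi 142.49 F [ 0.5 -0.1 -0.1] t 7.4333 j6 0.58 j5 0.0
theta(tool) 232.49260958275653 r 0.05550487485158061 off 0.044082822487260254
rot z -0.0 dp [-0.0091, 0.0005, 0.0006]
rot z -0.0 dp [-0.0171, 0.0005, 0.0006]
rot z -0.0 dp [-0.0221, 0.0005, 0.0006]
rot z -0.0 dp [-0.0241, 0.0005, 0.0006]
rot z -4.0 dp [-0.0280, -0.0008, 0.0006]
rot z -8.0 dp [-0.0319, -0.0017, 0.0006]
rot z -12.0 dp [-0.0360, -0.0025, 0.0006]
rot z -16.0 dp [-0.0400, -0.0029, 0.0006]
rot z -20.0 dp [-0.0441, -0.0030, 0.0006]
rot z -24.0 dp [-0.0482, -0.0029, 0.0006]
```

Request:
play_rows:
  series:
    - {"delta_rot": [0,0,0],"dp": [-0.009,0.0005,0.0006],"jaw": 0}
    - {"delta_rot": [0,0,0],"dp": [-0.017,0.0005,0.0006],"jaw": 0}
    - {"delta_rot": [0,0,0],"dp": [-0.02,0.0005,0.0006],"jaw": 0}
    - {"delta_rot": [0,0,0],"dp": [-0.022,0.0005,0.0006],"jaw": 0}
    - {"delta_rot": [0,0,0],"dp": [-0.024,0.0005,0.0006],"jaw": 0}
    - {"delta_rot": [0,0,-2],"dp": [-0.026,-0.0002,0.0006],"jaw": 0}
    - {"delta_rot": [0,0,-4],"dp": [-0.028,-0.0008,0.0006],"jaw": 0}
    - {"delta_rot": [0,0,-6],"dp": [-0.03,-0.0013,0.0006],"jaw": 0}
    - {"delta_rot": [0,0,-8],"dp": [-0.0319,-0.0017,0.0006],"jaw": 0}

```text
clock: 8.18
ee_pos: [0.4857, 0.0138, 0.1905]
orientation: [-0.794, -3.038, -0.002]
ft_force: [-3.8, 0.8, 3.9]
grip_width: 0.0
```

Run:
```python
from wh import *
st=state();rel(st,-1)
p,d=optics.capture('wrist');cv2.imwrite('pics/e1w.png',p[:,:,::-1])
p,d=optics.capture('scene');cv2.imwrite('pics/e1s.png',cv2.resize(p[150:270,240:400],(640,480),interpolation=cv2.INTER_CUBIC)[:,:,::-1])
T=-127.5
rows(st,[pose(T+a,.020,-1) for a in(8,12,16,20,24,28,32,36,40,44,48)])
```

```text
[0.4857 0.0138 0.1905] phi 150.71 F [-3.8  0.8  3.9] t 8.1833 j6 0.4 j5 0.001
theta(tool) 240.70508491065368 r 0.054382646489091205 off 0.021430270277884748
rot z 0.2 dp [-0.0012, -0.0005, 0.0005]
rot z -3.8 dp [-0.0051, -0.0018, 0.0005]
rot z -7.8 dp [-0.0091, -0.0028, 0.0005]
rot z -11.8 dp [-0.0131, -0.0035, 0.0005]
rot z -15.8 dp [-0.0172, -0.0040, 0.0005]
rot z -19.8 dp [-0.0212, -0.0041, 0.0005]
rot z -23.8 dp [-0.0253, -0.0040, 0.0005]
rot z -27.8 dp [-0.0294, -0.0036, 0.0005]
rot z -31.8 dp [-0.0334, -0.0029, 0.0005]
rot z -35.8 dp [-0.0374, -0.0019, 0.0005]
rot z -39.8 dp [-0.0413, -0.0007, 0.0005]
```

View pics/e1w.png

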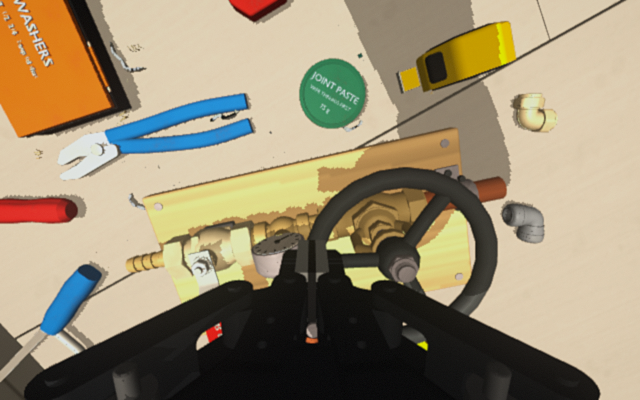

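View pics/e1s.png

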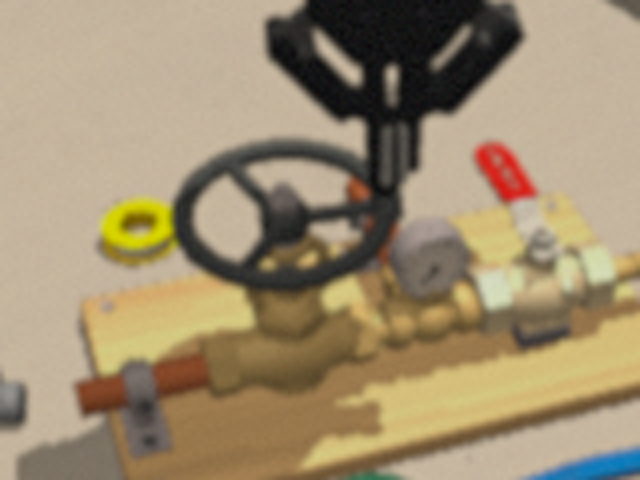

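Request:
play_rows:
  series:
    - {"delta_rot": [0,0,-3.8],"dp": [-0.0051,-0.0018,0.0005],"jaw": 0}
    - {"delta_rot": [0,0,-7.8],"dp": [-0.0091,-0.0028,0.0005],"jaw": 0}
    - {"delta_rot": [0,0,-11.8],"dp": [-0.0131,-0.0035,0.0005],"jaw": 0}
    - {"delta_rot": [0,0,-15.8],"dp": [-0.0172,-0.004,0.0005],"jaw": 0}
    - {"delta_rot": [0,0,-19.8],"dp": [-0.0212,-0.0041,0.0005],"jaw": 0}
    - {"delta_rot": [0,0,-23.8],"dp": [-0.0253,-0.004,0.0005],"jaw": 0}
    - {"delta_rot": [0,0,-27.8],"dp": [-0.0294,-0.0036,0.0005],"jaw": 0}
    - {"delta_rot": [0,0,-31.8],"dp": [-0.0334,-0.0029,0.0005],"jaw": 0}
    - {"delta_rot": [0,0,-35.8],"dp": [-0.0374,-0.0019,0.0005],"jaw": 0}
    - {"delta_rot": [0,0,-39.8],"dp": [-0.0413,-0.0007,0.0005],"jaw": 0}

```text
clock: 9.12
ee_pos: [0.5213, -0.0083, 0.1896]
orientation: [0.287, -3.126, 0.002]
ft_force: [-3.2, 0.2, 4.3]
grip_width: -0.0002
```

Run:
```python
from wh import *
st=state();rel(st,-1)
p,d=optics.capture('wrist');cv2.imwrite('pics/e2w.png',p[:,:,::-1])
T=-127.5
rows(st,[pose(T+a,.020,-1) for a in range(48,89,4)])
```

```text
[ 0.5213 -0.0083  0.1896] phi -169.5 F [-3.2  0.2  4.3] t 9.1167 j6 -0.33 j5 -0.002
theta(tool) 280.5046916968108 r 0.05624725715349581 off 0.020323869146342315
rot z -360.0 dp [-0.0003, 0.0012, -0.0004]
rot z -364.0 dp [-0.0042, -0.0000, -0.0004]
rot z -368.0 dp [-0.0082, -0.0010, -0.0004]
rot z -372.0 dp [-0.0122, -0.0017, -0.0004]
rot z -376.0 dp [-0.0163, -0.0021, -0.0004]
rot z -380.0 dp [-0.0203, -0.0023, -0.0004]
rot z -384.0 dp [-0.0244, -0.0021, -0.0004]
rot z -388.0 dp [-0.0285, -0.0017, -0.0004]
rot z -392.0 dp [-0.0325, -0.0010, -0.0004]
rot z -396.0 dp [-0.0365, -0.0000, -0.0004]
rot z -400.0 dp [-0.0404, 0.0013, -0.0004]
```

View pics/e2w.png

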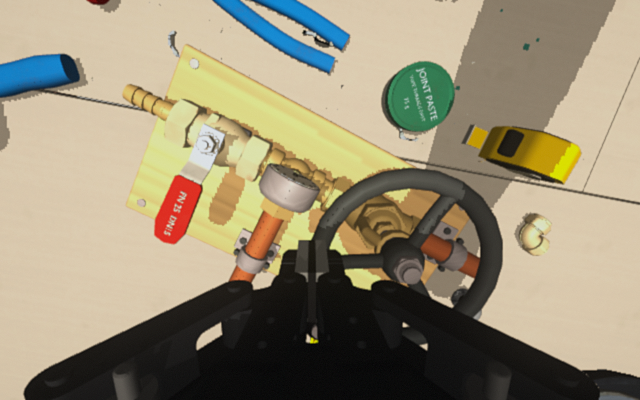

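The handle spoke lies level at row 262, just past the fingertip, so the handle is following. The force is steady at about 4 N.

Request:
play_rows:
  series:
    - {"delta_rot": [0,0,-4],"dp": [-0.0042,0,-0.0004],"jaw": 0}
    - {"delta_rot": [0,0,-8],"dp": [-0.0082,-0.001,-0.0004],"jaw": 0}
    - {"delta_rot": [0,0,-12],"dp": [-0.0122,-0.0017,-0.0004],"jaw": 0}
    - {"delta_rot": [0,0,-16],"dp": [-0.0163,-0.0021,-0.0004],"jaw": 0}
    - {"delta_rot": [0,0,-20],"dp": [-0.0203,-0.0023,-0.0004],"jaw": 0}
    - {"delta_rot": [0,0,-24],"dp": [-0.0244,-0.0021,-0.0004],"jaw": 0}
    - {"delta_rot": [0,0,-28],"dp": [-0.0285,-0.0017,-0.0004],"jaw": 0}
    - {"delta_rot": [0,0,-32],"dp": [-0.0325,-0.001,-0.0004],"jaw": 0}
    - {"delta_rot": [0,0,-36],"dp": [-0.0365,0,-0.0004],"jaw": 0}
    - {"delta_rot": [0,0,-40],"dp": [-0.0404,0.0013,-0.0004],"jaw": 0}

```text
clock: 10.0
ee_pos: [0.5612, -0.0009, 0.1895]
orientation: [1.336, -2.84, 0.004]
ft_force: [-1.7, -3.6, 0.9]
grip_width: 0.0
```

Run:
```python
from wh import *
st=state();rel(st,-1)
T=-127.5-360
st=(*st[:3],st[3]) ; print(st[3])
rows(st,[pose(T+a,.020,-1) for a in range(88,129,4)])
```

```text
[ 0.5612 -0.0009  0.1895] phi -129.62 F [-1.7 -3.6  0.9] t 10.0 j6 -1.0 j5 -0.004
theta(tool) 320.381800477606 r 0.05611122829136177 off 0.020477792144567335
-129.618199522394
rot z -0.1 dp [-0.0006, 0.0011, -0.0005]
rot z -4.1 dp [-0.0045, -0.0002, -0.0005]
rot z -8.1 dp [-0.0084, -0.0012, -0.0005]
rot z -12.1 dp [-0.0125, -0.0019, -0.0005]
rot z -16.1 dp [-0.0165, -0.0023, -0.0005]
rot z -20.1 dp [-0.0206, -0.0024, -0.0005]
rot z -24.1 dp [-0.0247, -0.0023, -0.0005]
rot z -28.1 dp [-0.0288, -0.0018, -0.0005]
rot z -32.1 dp [-0.0328, -0.0011, -0.0005]
rot z -36.1 dp [-0.0367, -0.0001, -0.0005]
rot z -40.1 dp [-0.0406, 0.0012, -0.0005]
```

Request:
play_rows:
  series:
    - {"delta_rot": [0,0,-4],"dp": [-0.0045,-0.0002,-0.0005],"jaw": 0}
    - {"delta_rot": [0,0,-8],"dp": [-0.0084,-0.0012,-0.0005],"jaw": 0}
    - {"delta_rot": [0,0,-12],"dp": [-0.0125,-0.0019,-0.0005],"jaw": 0}
    - {"delta_rot": [0,0,-16],"dp": [-0.0165,-0.0023,-0.0005],"jaw": 0}
    - {"delta_rot": [0,0,-20],"dp": [-0.0206,-0.0024,-0.0005],"jaw": 0}
    - {"delta_rot": [0,0,-24],"dp": [-0.0247,-0.0023,-0.0005],"jaw": 0}
    - {"delta_rot": [0,0,-28],"dp": [-0.0288,-0.0018,-0.0005],"jaw": 0}
    - {"delta_rot": [0,0,-32],"dp": [-0.0328,-0.0011,-0.0005],"jaw": 0}
    - {"delta_rot": [0,0,-36],"dp": [-0.0367,-0.0001,-0.0005],"jaw": 0}
    - {"delta_rot": [0,0,-40],"dp": [-0.0406,0.0012,-0.0005],"jaw": 0}

```text
clock: 10.83
ee_pos: [0.5873, 0.0306, 0.1896]
orientation: [2.226, -2.212, 0.007]
ft_force: [-0.0, -4.3, -1.3]
grip_width: 0.0002
```

Run:
```python
from wh import *
st=state();rel(st,-1)
T=-127.5-360
p,d=optics.capture('wrist');cv2.imwrite('pics/e4w.png',p[:,:,::-1])
rows(st,[pose(T+a,.020,-1) for a in range(128,169,4)])
```

```text
[0.5873 0.0306 0.1896] phi -89.64 F [-0.  -4.3 -1.3] t 10.8333 j6 -1.64 j5 -0.005
theta(tool) 0.3567583787771582 r 0.05619582579920594 off 0.020474641009850386
rot z -0.1 dp [-0.0006, 0.0011, -0.0004]
rot z -4.1 dp [-0.0045, -0.0001, -0.0004]
rot z -8.1 dp [-0.0085, -0.0011, -0.0004]
rot z -12.1 dp [-0.0125, -0.0018, -0.0004]
rot z -16.1 dp [-0.0166, -0.0022, -0.0004]
rot z -20.1 dp [-0.0206, -0.0023, -0.0004]
rot z -24.1 dp [-0.0247, -0.0022, -0.0004]
rot z -28.1 dp [-0.0288, -0.0017, -0.0004]
rot z -32.1 dp [-0.0328, -0.0010, -0.0004]
rot z -36.1 dp [-0.0368, -0.0000, -0.0004]
rot z -40.1 dp [-0.0406, 0.0013, -0.0004]
```

View pics/e4w.png

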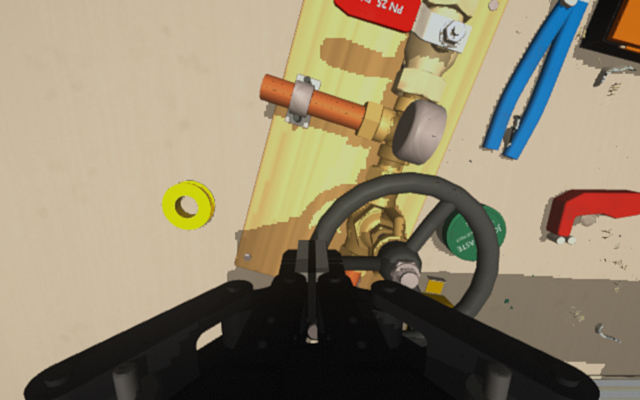

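The wheel still tracks the finger, with the spoke level at row 265.

Request:
play_rows:
  series:
    - {"delta_rot": [0,0,-4],"dp": [-0.0045,-0.0001,-0.0004],"jaw": 0}
    - {"delta_rot": [0,0,-8],"dp": [-0.0085,-0.0011,-0.0004],"jaw": 0}
    - {"delta_rot": [0,0,-12],"dp": [-0.0125,-0.0018,-0.0004],"jaw": 0}
    - {"delta_rot": [0,0,-16],"dp": [-0.0166,-0.0022,-0.0004],"jaw": 0}
    - {"delta_rot": [0,0,-20],"dp": [-0.0206,-0.0023,-0.0004],"jaw": 0}
    - {"delta_rot": [0,0,-24],"dp": [-0.0247,-0.0022,-0.0004],"jaw": 0}
    - {"delta_rot": [0,0,-28],"dp": [-0.0288,-0.0017,-0.0004],"jaw": 0}
    - {"delta_rot": [0,0,-32],"dp": [-0.0328,-0.001,-0.0004],"jaw": 0}
    - {"delta_rot": [0,0,-36],"dp": [-0.0368,0,-0.0004],"jaw": 0}
    - {"delta_rot": [0,0,-40],"dp": [-0.0406,0.0013,-0.0004],"jaw": 0}

```text
clock: 11.72
ee_pos: [0.5865, 0.072, 0.1897]
orientation: [2.849, -1.319, 0.005]
ft_force: [2.4, -3.6, -3.5]
grip_width: 0.0002
```

Run:
```python
from wh import *
st=state();rel(st,-1)
T=-127.5-360
rows(st,[pose(T+a,.020,-1) for a in range(168,193,4)])
```

```text
[0.5865 0.072  0.1897] phi -49.68 F [ 2.4 -3.6 -3.5] t 11.7167 j6 -2.26 j5 -0.003
theta(tool) 40.31752314975148 r 0.056052520053198766 off 0.019662630558496486
rot z -0.2 dp [0.0002, 0.0010, -0.0003]
rot z -4.2 dp [-0.0037, -0.0003, -0.0003]
rot z -8.2 dp [-0.0077, -0.0012, -0.0003]
rot z -12.2 dp [-0.0117, -0.0019, -0.0003]
rot z -16.2 dp [-0.0158, -0.0023, -0.0003]
rot z -20.2 dp [-0.0199, -0.0025, -0.0003]
rot z -24.2 dp [-0.0239, -0.0023, -0.0003]
```

Request:
play_rows:
  series:
    - {"delta_rot": [0,0,-4],"dp": [-0.0037,-0.0003,-0.0003],"jaw": 0}
    - {"delta_rot": [0,0,-8],"dp": [-0.0077,-0.0012,-0.0003],"jaw": 0}
    - {"delta_rot": [0,0,-12],"dp": [-0.0117,-0.0019,-0.0003],"jaw": 0}
    - {"delta_rot": [0,0,-16],"dp": [-0.0158,-0.0023,-0.0003],"jaw": 0}
    - {"delta_rot": [0,0,-16],"dp": [-0.0158,-0.0023,-0.0003],"jaw": 0}

```text
clock: 12.13
ee_pos: [0.5775, 0.0866, 0.1901]
orientation: [3.006, -0.911, 0.003]
ft_force: [2.0, -2.6, -2.2]
grip_width: 0.0001
```

Run:
```python
from wh import *
st=state();rel(st,-1)
p,d=optics.capture('wrist');cv2.imwrite('pics/e6w.png',p[:,:,::-1])
```

```text
[0.5775 0.0866 0.1901] phi -33.72 F [ 2.  -2.6 -2.2] t 12.1333 j6 -2.52 j5 -0.001
theta(tool) 56.280893497593695 r 0.055680429927833536 off 0.018764848366600338
```

Request:
play_rows:
  series:
    - {"delta_rot": [0,0,0],"dp": [0.01,0,0],"jaw": 0}
    - {"delta_rot": [0,0,0],"dp": [0.025,0,0],"jaw": 0}
    - {"delta_rot": [0,0,0],"dp": [0.03,0,-0.02],"jaw": 0}
    - {"delta_rot": [0,0,0],"dp": [0.03,0,-0.05],"jaw": 0}
    - {"delta_rot": [0,0,7],"dp": [0.03,0,-0.07],"jaw": 0}
    - {"delta_rot": [0,0,14],"dp": [0.03,0,-0.07],"jaw": 0}
    - {"delta_rot": [0,0,21],"dp": [0.03,0,-0.07],"jaw": 0}
    - {"delta_rot": [0,0,28],"dp": [0.03,0,-0.07],"jaw": 0}
    - {"delta_rot": [0,0,35],"dp": [0.03,0,-0.07],"jaw": 0}
    - {"delta_rot": [0,0,42],"dp": [0.03,0,-0.07],"jaw": 0}

```text
clock: 13.02
ee_pos: [0.6019, 0.0703, 0.2611]
orientation: [-2.473, 1.936, 0.001]
ft_force: [0.4, -0.7, -0.8]
grip_width: 0.0001
```

Request:
play_rows:
  series:
    - {"delta_rot": [0,0,7],"dp": [0,0,0],"jaw": 0}
    - {"delta_rot": [0,0,14],"dp": [0,0,0],"jaw": 0}
    - {"delta_rot": [0,0,21],"dp": [0,0,0],"jaw": 0}
    - {"delta_rot": [0,0,28],"dp": [0,0,0],"jaw": 0}
    - {"delta_rot": [0,0,35],"dp": [0,0,0],"jaw": 0}
    - {"delta_rot": [0,0,42],"dp": [0,0,0],"jaw": 0}
    - {"delta_rot": [0,0,49],"dp": [0,0,0],"jaw": 0}
    - {"delta_rot": [0,0,56],"dp": [0,0,0],"jaw": 0}
    - {"delta_rot": [0,0,63],"dp": [0,0,0],"jaw": 0}
    - {"delta_rot": [0,0,70],"dp": [0,0,0],"jaw": 0}

```text
clock: 13.85
ee_pos: [0.6018, 0.0704, 0.261]
orientation: [-0.915, 3.005, 0.002]
ft_force: [0.4, -0.1, 1.4]
grip_width: 0.0003
```

Request:
play_rows:
  series:
    - {"delta_rot": [0,0,7],"dp": [0,0,0],"jaw": 0}
    - {"delta_rot": [0,0,14],"dp": [0,0,0],"jaw": 0}
    - {"delta_rot": [0,0,21],"dp": [0,0,0],"jaw": 0}
    - {"delta_rot": [0,0,28],"dp": [0,0,0],"jaw": 0}
    - {"delta_rot": [0,0,35],"dp": [0,0,0],"jaw": 0}
    - {"delta_rot": [0,0,42],"dp": [0,0,0],"jaw": 0}
    - {"delta_rot": [0,0,49],"dp": [0,0,0],"jaw": 0}
    - {"delta_rot": [0,0,56],"dp": [0,0,0],"jaw": 0}
    - {"delta_rot": [0,0,63],"dp": [0,0,0],"jaw": 0}
    - {"delta_rot": [0,0,68],"dp": [0,0,0],"jaw": 0}

```text
clock: 14.68
ee_pos: [0.6018, 0.0704, 0.261]
orientation: [-0.921, -3.003, -0.002]
ft_force: [-0.8, 0.3, 0.6]
grip_width: 0.0
```

Run:
```python
from wh import *
m=optics.camera_model('wrist');st=state();rel(st,1)
p,d=optics.capture('wrist');cv2.imwrite('pics/f1w.png',p[:,:,::-1]);np.save('pics/f1w_d.npy',d)
p,d=optics.capture('top');cv2.imwrite('pics/f1t.png',cv2.resize(p[150:270,230:400],(680,480),interpolation=cv2.INTER_CUBIC)[:,:,::-1])
for th in(54,56.5,59):
  t=np.radians(th);print(th,proj(m,(*(C+.055*np.array([np.cos(t),np.sin(t)])),.22)))
print(proj(m,(*C,.174)))
T=-127.5
rows(st,[pose(T+a,o,1,z=z) for a,o,z in((184,.045,.26),(184,.045,.19))])
```

```text
[0.6018 0.0704 0.261 ] phi 145.91 F [-0.8  0.3  0.6] t 14.6833 j6 0.6 j5 0.001
theta(tool) 55.910328882760325 r 0.055957201224501235 off 0.04761696915144913
54 [308.64800763 156.87319255]
56.5 [308.68337217 152.83573264]
59 [308.54328139 148.77208806]
[235.27485833 147.55543868]
rot z -0.6 dp [0.0032, -0.0005, 0.0010]
rot z -0.6 dp [0.0032, -0.0005, 0.0710]
```

View pics/f1w.png

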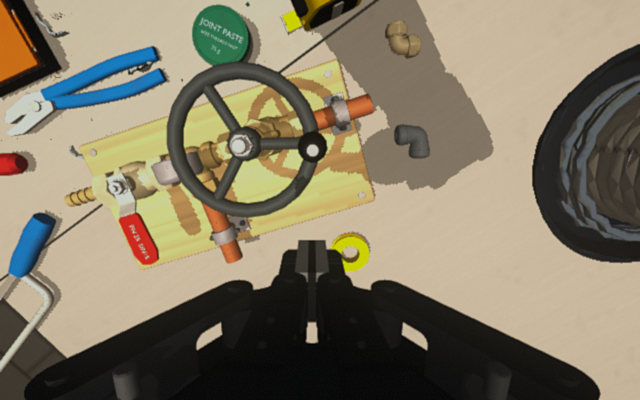

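View pics/f1t.png

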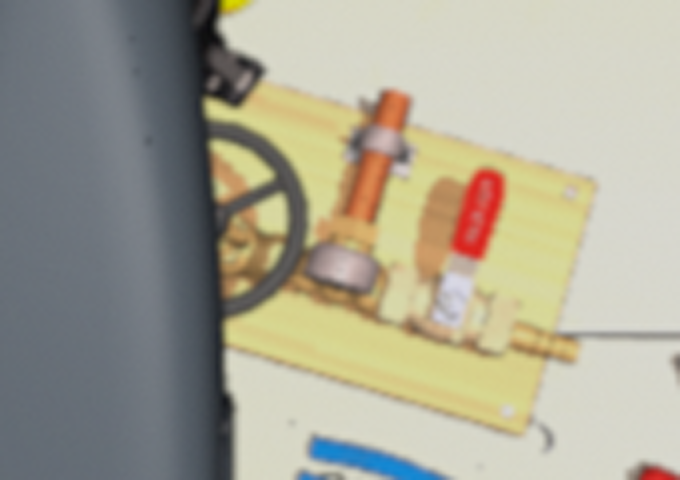

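The hub is at (243,145), and the handle end at (313,149) lies on a level spoke. That puts the handle at about 57°, so roughly 184° has been turned. In the top view the lever is still square. Now the second half with the other face.

Request:
play_rows:
  series:
    - {"delta_rot": [0,0,-0.6],"dp": [0.003,-0.0005,0.02],"jaw": 0}
    - {"delta_rot": [0,0,-0.6],"dp": [0.003,-0.0005,0.045],"jaw": 0}
    - {"delta_rot": [0,0,-0.6],"dp": [0.003,-0.0005,0.065],"jaw": 0}
    - {"delta_rot": [0,0,-0.6],"dp": [0.003,-0.0005,0.071],"jaw": 0}
    - {"delta_rot": [0,0,-0.6],"dp": [0.003,-0.0005,0.071],"jaw": 0}

```text
clock: 15.2
ee_pos: [0.5973, 0.0715, 0.1872]
orientation: [-0.891, -3.007, 0.002]
ft_force: [0.3, 0.6, 0.9]
grip_width: 0.0002
```

Run:
```python
from wh import *
st=state();rel(st,1)
T=-127.5
rows(st,[pose(T+184,o,1) for o in(.035,.026,.020)]+[pose(T+a,.020,1) for a in range(188,213,4)])
```

```text
[0.5973 0.0715 0.1872] phi 147.01 F [0.3 0.6 0.9] t 15.2 j6 0.58 j5 0.0
theta(tool) 57.00871651796217 r 0.05357284716314771 off 0.04427682884743433
rot z 0.5 dp [0.0088, 0.0011, -0.0028]
rot z 0.5 dp [0.0178, 0.0012, -0.0028]
rot z 0.5 dp [0.0238, 0.0012, -0.0028]
rot z -3.5 dp [0.0277, 0.0025, -0.0028]
rot z -7.5 dp [0.0316, 0.0036, -0.0028]
rot z -11.5 dp [0.0356, 0.0043, -0.0028]
rot z -15.5 dp [0.0397, 0.0048, -0.0028]
rot z -19.5 dp [0.0438, 0.0049, -0.0028]
rot z -23.5 dp [0.0479, 0.0048, -0.0028]
rot z -27.5 dp [0.0519, 0.0044, -0.0028]
```

Request:
play_rows:
  series:
    - {"delta_rot": [0,0,0],"dp": [0.009,-0.0005,0],"jaw": 0}
    - {"delta_rot": [0,0,0],"dp": [0.018,-0.0005,0],"jaw": 0}
    - {"delta_rot": [0,0,0],"dp": [0.021,-0.0005,0],"jaw": 0}
    - {"delta_rot": [0,0,0],"dp": [0.024,-0.0005,0],"jaw": 0}
    - {"delta_rot": [0,0,-4],"dp": [0.028,0.0009,0],"jaw": 0}
    - {"delta_rot": [0,0,-8],"dp": [0.0318,0.002,0],"jaw": 0}
    - {"delta_rot": [0,0,-12],"dp": [0.0358,0.0028,0],"jaw": 0}
    - {"delta_rot": [0,0,-16],"dp": [0.0398,0.0033,0],"jaw": 0}
    - {"delta_rot": [0,0,-20],"dp": [0.0439,0.0034,0],"jaw": 0}
    - {"delta_rot": [0,0,-24],"dp": [0.048,0.0033,0],"jaw": 0}

```text
clock: 16.03
ee_pos: [0.5629, 0.1004, 0.1917]
orientation: [0.241, 3.125, -0.0]
ft_force: [4.4, -0.1, -0.4]
grip_width: 0.0001
```

Run:
```python
from wh import *
st=state();rel(st,1)
p,d=optics.capture('wrist');cv2.imwrite('pics/f2w.png',p[:,:,::-1])
T=-127.5
rows(st,[pose(T+a,.020,1) for a in range(208,253,4)])
```

```text
[0.5629 0.1004 0.1917] phi 171.16 F [ 4.4 -0.1 -0.4] t 16.0333 j6 0.21 j5 -0.001
theta(tool) 81.163817955226 r 0.05400309935961813 off 0.02385149339084983
rot z 0.7 dp [0.0032, 0.0008, 0.0017]
rot z -3.3 dp [0.0071, 0.0021, 0.0017]
rot z -7.3 dp [0.0110, 0.0031, 0.0017]
rot z -11.3 dp [0.0151, 0.0039, 0.0017]
rot z -15.3 dp [0.0191, 0.0043, 0.0017]
rot z -19.3 dp [0.0232, 0.0045, 0.0017]
rot z -23.3 dp [0.0273, 0.0044, 0.0017]
rot z -27.3 dp [0.0313, 0.0040, 0.0017]
rot z -31.3 dp [0.0354, 0.0034, 0.0017]
rot z -35.3 dp [0.0393, 0.0024, 0.0017]
rot z -39.3 dp [0.0432, 0.0012, 0.0017]
rot z -43.3 dp [0.0470, -0.0003, 0.0017]
```

View pics/f2w.png

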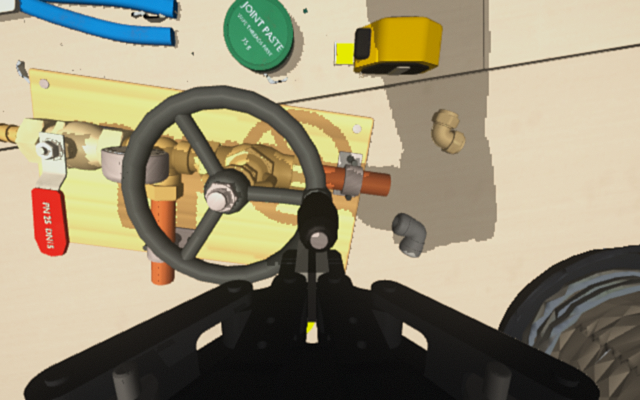

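The handle now stands right in front of the tip, base (316,197) and top (319,238), and the wheel turns with it. Continuing.

Request:
play_rows:
  series:
    - {"delta_rot": [0,0,-3.3],"dp": [0.0065,0.0018,0.001],"jaw": 0}
    - {"delta_rot": [0,0,-7.3],"dp": [0.011,0.0029,0.001],"jaw": 0}
    - {"delta_rot": [0,0,-11.3],"dp": [0.0151,0.0037,0.001],"jaw": 0}
    - {"delta_rot": [0,0,-15.3],"dp": [0.0191,0.0041,0.001],"jaw": 0}
    - {"delta_rot": [0,0,-19.3],"dp": [0.0232,0.0043,0.001],"jaw": 0}
    - {"delta_rot": [0,0,-23.3],"dp": [0.0273,0.0042,0.001],"jaw": 0}
    - {"delta_rot": [0,0,-27.3],"dp": [0.0313,0.0038,0.001],"jaw": 0}
    - {"delta_rot": [0,0,-31.3],"dp": [0.0354,0.0032,0.001],"jaw": 0}
    - {"delta_rot": [0,0,-35.3],"dp": [0.0393,0.0022,0.001],"jaw": 0}
    - {"delta_rot": [0,0,-39.3],"dp": [0.0432,0.001,0.001],"jaw": 0}

```text
clock: 16.92
ee_pos: [0.5203, 0.1093, 0.1914]
orientation: [-0.822, 3.024, 0.0]
ft_force: [3.8, 2.9, 1.5]
grip_width: -0.0003
```

Run:
```python
from wh import *
st=state();st=(*st[:3],st[3]%360);rel(st,1)
T=-127.5
rows(st,[pose(T+a,.020,1) for a in range(248,293,4)])
```

```text
[0.5203 0.1093 0.1914] phi -149.57 F [3.8 2.9 1.5] t 16.9167 j6 -0.45 j5 0.002
theta(tool) 120.4254260640214 r 0.05600078061351479 off 0.020443633707889618
rot z -0.1 dp [0.0005, -0.0010, 0.0014]
rot z -4.1 dp [0.0044, 0.0003, 0.0014]
rot z -8.1 dp [0.0084, 0.0013, 0.0014]
rot z -12.1 dp [0.0124, 0.0020, 0.0014]
rot z -16.1 dp [0.0165, 0.0024, 0.0014]
rot z -20.1 dp [0.0205, 0.0025, 0.0014]
rot z -24.1 dp [0.0246, 0.0024, 0.0014]
rot z -28.1 dp [0.0287, 0.0019, 0.0014]
rot z -32.1 dp [0.0327, 0.0012, 0.0014]
rot z -36.1 dp [0.0367, 0.0002, 0.0014]
rot z -40.1 dp [0.0405, -0.0010, 0.0014]
rot z -44.1 dp [0.0443, -0.0026, 0.0014]
```

Request:
play_rows:
  series:
    - {"delta_rot": [0,0,-4],"dp": [0.0044,0.0003,0.001],"jaw": 0}
    - {"delta_rot": [0,0,-8],"dp": [0.0084,0.0013,0.001],"jaw": 0}
    - {"delta_rot": [0,0,-12],"dp": [0.0124,0.002,0.001],"jaw": 0}
    - {"delta_rot": [0,0,-16],"dp": [0.0165,0.0024,0.001],"jaw": 0}
    - {"delta_rot": [0,0,-20],"dp": [0.0205,0.0025,0.001],"jaw": 0}
    - {"delta_rot": [0,0,-24],"dp": [0.0246,0.0024,0.001],"jaw": 0}
    - {"delta_rot": [0,0,-28],"dp": [0.0287,0.0019,0.001],"jaw": 0}
    - {"delta_rot": [0,0,-32],"dp": [0.0327,0.0012,0.001],"jaw": 0}
    - {"delta_rot": [0,0,-36],"dp": [0.0367,0.0002,0.001],"jaw": 0}
    - {"delta_rot": [0,0,-40],"dp": [0.0405,-0.001,0.001],"jaw": 0}

```text
clock: 17.75
ee_pos: [0.4849, 0.0889, 0.1905]
orientation: [-1.808, 2.56, 0.0]
ft_force: [1.5, 3.6, 3.2]
grip_width: 0.0
```

Run:
```python
from wh import *
st=state();st=(*st[:3],st[3]%360);rel(st,1)
p,d=optics.capture('wrist');cv2.imwrite('pics/f4w.png',p[:,:,::-1])
T=-127.5
rows(st,[pose(T+a,.020,1) for a in range(288,333,4)])
```

```text
[0.4849 0.0889 0.1905] phi -109.53 F [1.5 3.6 3.2] t 17.75 j6 -1.19 j5 0.004
theta(tool) 160.46638906773416 r 0.056244285858458275 off 0.020539450178328162
rot z -0.0 dp [0.0006, -0.0012, 0.0005]
rot z -4.0 dp [0.0045, 0.0000, 0.0005]
rot z -8.0 dp [0.0084, 0.0010, 0.0005]
rot z -12.0 dp [0.0124, 0.0017, 0.0005]
rot z -16.0 dp [0.0165, 0.0021, 0.0005]
rot z -20.0 dp [0.0206, 0.0023, 0.0005]
rot z -24.0 dp [0.0247, 0.0021, 0.0005]
rot z -28.0 dp [0.0287, 0.0017, 0.0005]
rot z -32.0 dp [0.0328, 0.0010, 0.0005]
rot z -36.0 dp [0.0367, -0.0000, 0.0005]
rot z -40.0 dp [0.0406, -0.0013, 0.0005]
rot z -44.0 dp [0.0444, -0.0028, 0.0005]
```

View pics/f4w.png

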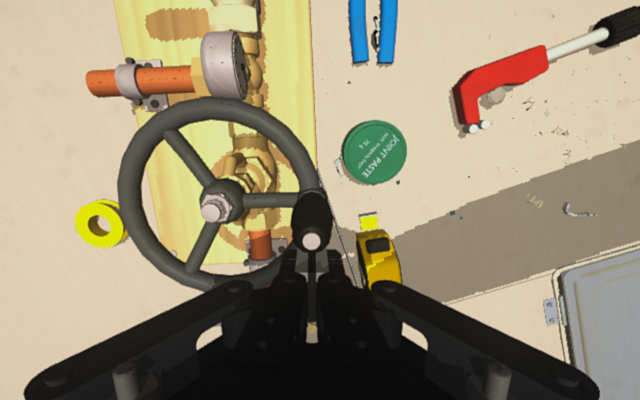

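The handle is still centred on the tip at (310,240), and the wheel is at about 288°. Continuing to roughly 328°.

Request:
play_rows:
  series:
    - {"delta_rot": [0,0,-4],"dp": [0.0045,0,0.0005],"jaw": 0}
    - {"delta_rot": [0,0,-8],"dp": [0.0084,0.001,0.0005],"jaw": 0}
    - {"delta_rot": [0,0,-12],"dp": [0.0124,0.0017,0.0005],"jaw": 0}
    - {"delta_rot": [0,0,-16],"dp": [0.0165,0.0021,0.0005],"jaw": 0}
    - {"delta_rot": [0,0,-20],"dp": [0.0206,0.0023,0.0005],"jaw": 0}
    - {"delta_rot": [0,0,-24],"dp": [0.0247,0.0021,0.0005],"jaw": 0}
    - {"delta_rot": [0,0,-28],"dp": [0.0287,0.0017,0.0005],"jaw": 0}
    - {"delta_rot": [0,0,-32],"dp": [0.0328,0.001,0.0005],"jaw": 0}
    - {"delta_rot": [0,0,-36],"dp": [0.0367,0,0.0005],"jaw": 0}
    - {"delta_rot": [0,0,-40],"dp": [0.0406,-0.0013,0.0005],"jaw": 0}

```text
clock: 18.63
ee_pos: [0.4707, 0.0499, 0.1888]
orientation: [-2.577, 1.791, 0.002]
ft_force: [-1.3, 4.2, 4.4]
grip_width: -0.0001
```

Run:
```python
from wh import *
st=state();st=(*st[:3],st[3]%360);rel(st,1)
T=-127.5
rows(st,[pose(T+a,.020,1) for a in range(328,361,4)])
```

```text
[0.4707 0.0499 0.1888] phi -69.61 F [-1.3  4.2  4.4] t 18.6333 j6 -1.97 j5 0.004
theta(tool) 200.39193507183472 r 0.05681495518628711 off 0.020278918686006998
rot z -0.1 dp [0.0004, -0.0018, -0.0012]
rot z -4.1 dp [0.0043, -0.0005, -0.0012]
rot z -8.1 dp [0.0082, 0.0005, -0.0012]
rot z -12.1 dp [0.0123, 0.0012, -0.0012]
rot z -16.1 dp [0.0163, 0.0016, -0.0012]
rot z -20.1 dp [0.0204, 0.0017, -0.0012]
rot z -24.1 dp [0.0245, 0.0016, -0.0012]
rot z -28.1 dp [0.0286, 0.0011, -0.0012]
rot z -32.1 dp [0.0326, 0.0004, -0.0012]
```

Request:
play_rows:
  series:
    - {"delta_rot": [0,0,-4],"dp": [0.0043,-0.0005,0],"jaw": 0}
    - {"delta_rot": [0,0,-8],"dp": [0.0082,0.0005,0],"jaw": 0}
    - {"delta_rot": [0,0,-12],"dp": [0.0123,0.0012,0],"jaw": 0}
    - {"delta_rot": [0,0,-16],"dp": [0.0163,0.0016,0],"jaw": 0}
    - {"delta_rot": [0,0,-20],"dp": [0.0204,0.0017,0],"jaw": 0}
    - {"delta_rot": [0,0,-23],"dp": [0.0234,0.0017,0],"jaw": 0}
    - {"delta_rot": [0,0,-23],"dp": [0.0234,0.0017,0],"jaw": 0}
    - {"delta_rot": [0,0,-23],"dp": [0.0234,0.0017,0],"jaw": 0}

```text
clock: 19.3
ee_pos: [0.4768, 0.0265, 0.188]
orientation: [-2.882, 1.249, 0.001]
ft_force: [-3.0, 3.2, 3.3]
grip_width: 0.0001
```

Run:
```python
from wh import *
m=optics.camera_model('wrist')
st=state();st=(*st[:3],st[3]%360);rel(st,1)
p,d=optics.capture('wrist');cv2.imwrite('pics/g1w.png',p[:,:,::-1]);np.save('pics/g1w.npy',d)
p,d=optics.capture('top');cv2.imwrite('pics/g1t.png',cv2.resize(p[150:270,230:400],(680,480),interpolation=cv2.INTER_CUBIC)[:,:,::-1])
p,d=optics.capture('scene');cv2.imwrite('pics/g1s.png',cv2.resize(p[150:270,240:400],(640,480),interpolation=cv2.INTER_CUBIC)[:,:,::-1])
```

```text
[0.4768 0.0265 0.188 ] phi -46.87 F [-3.   3.2  3.3] t 19.3 j6 -2.41 j5 0.001
theta(tool) 223.1304417915357 r 0.05609613223449496 off 0.019371637205490056
```

View pics/g1t.png

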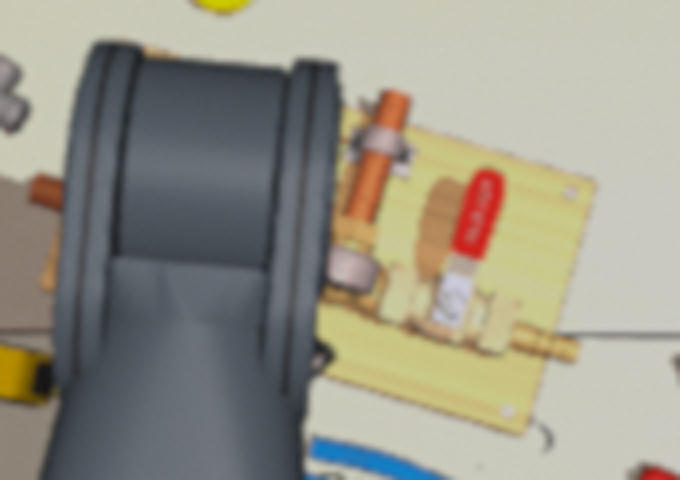

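View pics/g1s.png

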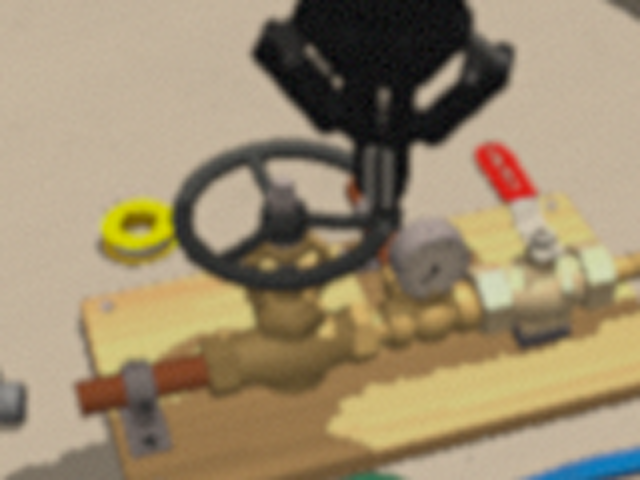

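View pics/g1w.png

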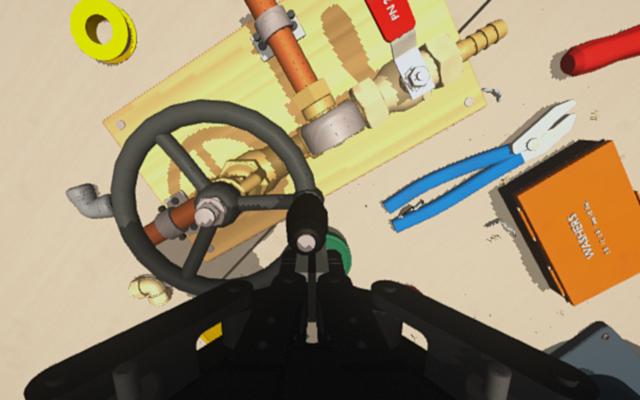

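Request:
play_rows:
  series:
    - {"delta_rot": [0,0,0],"dp": [-0.012,0,0],"jaw": 0}
    - {"delta_rot": [0,0,0],"dp": [-0.03,0,-0.01],"jaw": 0}
    - {"delta_rot": [0,0,0],"dp": [-0.03,0,-0.045],"jaw": 0}
    - {"delta_rot": [0,0,0],"dp": [-0.03,0,-0.075],"jaw": 0}
    - {"delta_rot": [0,0,0],"dp": [-0.004,0.032,-0.075],"jaw": 0}
    - {"delta_rot": [0,0,0],"dp": [0.022,0.064,-0.075],"jaw": 0}
    - {"delta_rot": [0,0,0],"dp": [0.048,0.097,-0.075],"jaw": 0}
    - {"delta_rot": [0,0,0],"dp": [0.074,0.13,-0.075],"jaw": 0}
    - {"delta_rot": [0,0,0],"dp": [0.1,0.163,-0.075],"jaw": 0}
    - {"delta_rot": [0,0,0],"dp": [0.127,0.195,-0.075],"jaw": 0}

```text
clock: 20.28
ee_pos: [0.4217, -0.2011, 0.262]
orientation: [2.882, -1.246, 0.001]
ft_force: [1.3, 0.2, 0.3]
grip_width: -0.0002
```

```bash
cat > top.py <<'E'
from wh import *
import sys
def meas(p,d,m):
    P=pts(m,d)
    k=(P[...,2]>.19)&(P[...,2]<.235); k[:165]=0;k[262:]=0;k[:,:235]=0;k[:,320:]=0
    n,l,s,ce=cv2.connectedComponentsWithStats(k.astype(np.uint8)); i=1+np.argmax(s[1:,4])
    g=p.mean(2).copy(); r=np.zeros(g.shape,np.uint8); r[l==i]=1; r=cv2.dilate(r,np.ones((3,3)))
    w=np.clip(g-70,0,None)*r; v,u=np.mgrid[:400,:640]
    pin=((w*u).sum()/w.sum(),(w*v).sum()/w.sum())
    out=[]
    for nm,px in(('depthblob',ce[i]),('pin',pin)):
        H=plane(m,*px,.22)[:2]; out.append((nm,np.round(px,2),np.round(H,4),'r',round(np.hypot(*(H-C))*1e3,1),'th',round(np.degrees(np.arctan2(*(H-C)[::-1])),2)))
    print(s[i],*out,sep='\n ')
if __name__=='__main__':
    m=optics.camera_model('top')
    meas(np.load('pics/a_top_rgb.npy'),np.load('pics/a_top.npy'),m)
    state(); p,d=optics.capture('top');n=sys.argv[1]
    np.save(f'pics/{n}_rgb.npy',p);np.save(f'pics/{n}.npy',d); meas(p,d,m)
    a=np.load('pics/a_top_rgb.npy')[170:245,245:325];b=p[170:245,245:325]
    cv2.imwrite(f'pics/{n}.png',cv2.resize(np.hstack([a,b]),(800,375),interpolation=cv2.INTER_CUBIC)[:,:,::-1])
E
python3 top.py h1
```

```text
[296 212   9   9  65]
 ('depthblob', array([299.94, 215.98]), array([0.4954, 0.0061]), 'r', np.float64(57.1), 'th', np.float64(-128.58))
 ('pin', array([299.83, 214.58]), array([0.4986, 0.0063]), 'r', np.float64(55.0), 'th', np.float64(-126.17))
[ 0.4217 -0.2011  0.262 ] phi -46.77 F [1.3 0.2 0.3] t 20.2833 j6 -2.91 j5 -0.002
[294 214   9   9  67]
 ('depthblob', array([298.09, 217.97]), array([0.4909, 0.0102]), 'r', np.float64(57.0), 'th', np.float64(-134.69))
 ('pin', array([298.  , 216.17]), array([0.4949, 0.0104]), 'r', np.float64(54.1), 'th', np.float64(-131.81))
```

View pics/h1.png

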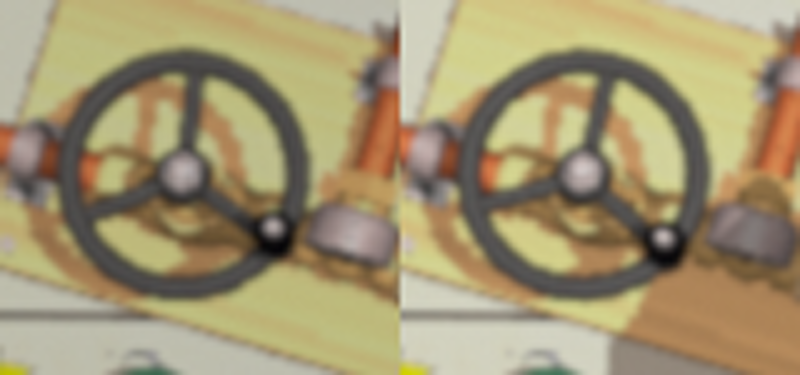

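```bash
cat > spoke.py <<'E'
from wh import *
import sys
m=optics.camera_model('top')
def sp(n,C=C):
    p=np.load(f'pics/{n}_rgb.npy').astype(float);d=np.load(f'pics/{n}.npy');P=pts(m,d)
    v,u=np.mgrid[:400,:640]; o=m['origin']; D=R.from_rotvec(m['attitude']).apply(np.stack([(u-m['cx'])/m['fx'],-(v-m['cy'])/m['fy'],-np.ones(u.shape)],-1).reshape(-1,3)).reshape(400,640,3)
    X=o+D*((.158-o[2])/D[...,2])[...,None]; q=X[...,:2]-C; r=np.hypot(q[...,0],q[...,1]); t=np.arctan2(q[...,1],q[...,0])
    k=(P[...,2]>.14)&(P[...,2]<.175)&(r>.018)&(r<.044)
    res=[]
    for c in(-127.5,-7.5,112.5):
        dt=(t-np.radians(c)+np.pi)%(2*np.pi)-np.pi
        for it in range(5):
            kk=k&(abs(dt)<.5) if it==0 else k&(abs(dt-mu)<.4)
            mu=dt[kk].mean()
        res.append(np.degrees(mu))
    return np.array(res)
if __name__=='__main__':
    a=sp('a_top')
    for n in sys.argv[1:]: b=sp(n); print(n,np.round(a,2),np.round(b,2),'diff',np.round(b-a,2),(b-a).mean())
E
python3 spoke.py h1
```

```text
h1 [0.31 0.98 1.94] [-6.87 -5.83 -4.65] diff [-7.18 -6.8  -6.59] -6.8562256743276615
```

Run:
```python
from wh import *
st=state();st=(*st[:3],st[3]%360)
rows(st,[pose(223.1,.045,1,z=.26),pose(223.1,.045,1,z=.19),pose(223.1,.025,1,z=.19)])
```

```text
[ 0.4207 -0.2089  0.2611] phi -47.21 F [ 0.7 -5.1  0.5] t 20.3333 j6 -2.92 j5 -0.009
rot z -0.3 dp [-0.1603, -0.2020, 0.0011]
rot z -0.3 dp [-0.1603, -0.2020, 0.0711]
rot z -0.3 dp [-0.1403, -0.2022, 0.0711]
```

Request:
play_rows:
  series:
    - {"delta_rot": [0,0,0],"dp": [-0.025,-0.032,0],"jaw": 0}
    - {"delta_rot": [0,0,0],"dp": [-0.05,-0.064,0],"jaw": 0}
    - {"delta_rot": [0,0,0],"dp": [-0.075,-0.096,0],"jaw": 0}
    - {"delta_rot": [0,0,0],"dp": [-0.1,-0.128,0],"jaw": 0}
    - {"delta_rot": [0,0,0],"dp": [-0.125,-0.16,0],"jaw": 0}
    - {"delta_rot": [0,0,0],"dp": [-0.15,-0.187,0],"jaw": 0}
    - {"delta_rot": [0,0,0],"dp": [-0.157,-0.195,0],"jaw": 0}
    - {"delta_rot": [0,0,0],"dp": [-0.157,-0.195,0],"jaw": 0}
    - {"delta_rot": [0,0,0],"dp": [-0.157,-0.195,0],"jaw": 0}

```text
clock: 21.08
ee_pos: [0.4567, 0.0489, 0.2619]
orientation: [2.883, -1.243, 0.001]
ft_force: [-0.1, 0.3, -0.8]
grip_width: 0.0
```

Run:
```python
from wh import *
st=state();st=(*st[:3],st[3]%360);rel(st,1)
rows(st,[pose(223.1,.045,1,z=.26),pose(223.1,.045,1,z=.19),pose(223.1,.028,1,z=.19)])
```

```text
[0.4567 0.0489 0.2619] phi -46.65 F [-0.1  0.3 -0.8] t 21.0833 j6 -2.37 j5 -0.002
theta(tool) 223.35475427236554 r 0.05522502184292721 off 0.04967840155560994
rot z 0.3 dp [0.0044, -0.0004, 0.0019]
rot z 0.3 dp [0.0044, -0.0004, 0.0719]
rot z 0.3 dp [0.0214, -0.0004, 0.0719]
```

Request:
play_rows:
  series:
    - {"delta_rot": [0,0,0],"dp": [0.004,-0.0004,0.025],"jaw": 0}
    - {"delta_rot": [0,0,0],"dp": [0.004,-0.0004,0.05],"jaw": 0}
    - {"delta_rot": [0,0,0],"dp": [0.004,-0.0004,0.072],"jaw": 0}
    - {"delta_rot": [0,0,0],"dp": [0.004,-0.0004,0.072],"jaw": 0}
    - {"delta_rot": [0,0,0],"dp": [0.014,-0.0004,0.072],"jaw": 0}
    - {"delta_rot": [0,0,0],"dp": [0.022,-0.0004,0.072],"jaw": 0}
    - {"delta_rot": [0,0,0],"dp": [0.022,-0.0004,0.072],"jaw": 0}
    - {"delta_rot": [0,0,0],"dp": [0.022,-0.0004,0.072],"jaw": 0}

```text
clock: 21.75
ee_pos: [0.4739, 0.032, 0.1923]
orientation: [-2.882, 1.248, -0.005]
ft_force: [0.5, 0.1, 0.2]
grip_width: -0.0004
```

Run:
```python
from wh import *
st=state();st=(*st[:3],st[3]%360);rel(st,1)
rows(st,[pose(223.1,.023,1),pose(223.1,.0205,1),pose(225,.0194,1,r=.056),pose(227,.0194,1,r=.056),pose(229,.0194,1,r=.056)])
```

```text
[0.4739 0.032  0.1923] phi -46.83 F [0.5 0.1 0.2] t 21.75 j6 -2.4 j5 -0.0
theta(tool) 223.16654299936317 r 0.05441330307521681 off 0.0254365016991554
rot z 0.1 dp [0.0024, 0.0006, 0.0023]
rot z 0.1 dp [0.0049, 0.0006, 0.0023]
rot z -1.8 dp [0.0078, 0.0022, 0.0023]
rot z -3.8 dp [0.0098, 0.0028, 0.0023]
rot z -5.8 dp [0.0118, 0.0033, 0.0023]
```

Request:
play_rows:
  series:
    - {"delta_rot": [0,0,0],"dp": [0.0024,0.0006,0.0015],"jaw": 0}
    - {"delta_rot": [0,0,0],"dp": [0.0049,0.0008,0.0015],"jaw": 0}
    - {"delta_rot": [0,0,-1],"dp": [0.0065,0.0015,0.0015],"jaw": 0}
    - {"delta_rot": [0,0,-2],"dp": [0.0078,0.0022,0.0015],"jaw": 0}
    - {"delta_rot": [0,0,-3],"dp": [0.0088,0.0025,0.0015],"jaw": 0}
    - {"delta_rot": [0,0,-4],"dp": [0.0098,0.0028,0.0015],"jaw": 0}
    - {"delta_rot": [0,0,-4.5],"dp": [0.0105,0.003,0.0015],"jaw": 0}
    - {"delta_rot": [0,0,-4.5],"dp": [0.0105,0.003,0.0015],"jaw": 0}

```text
clock: 22.42
ee_pos: [0.4767, 0.024, 0.1889]
orientation: [-2.931, 1.13, 0.002]
ft_force: [-3.0, 3.1, 2.4]
grip_width: -0.0002
```

Run:
```python
from wh import *
st=state();st=(*st[:3],st[3]%360);rel(st,1)
q=np.array(st[:2])-C;print('polar TCP',np.degrees(np.arctan2(q[1],q[0]))%360,np.hypot(*q))
q=np.array([.4768,.0265])-C;print('before',np.degrees(np.arctan2(q[1],q[0]))%360,np.hypot(*q))
```

```text
[0.4767 0.024  0.1889] phi -42.16 F [-3.   3.1  2.4] t 22.4167 j6 -2.5 j5 0.001
theta(tool) 227.83582710568805 r 0.05620893862615187 off 0.022291718403983952
polar TCP 206.20320781622323 0.06046788809674954
before 204.06049739679793 0.059357223654749915
```

Request:
play_rows:
  series:
    - {"delta_rot": [0,0,-1],"dp": [0.0012,0.0002,0],"jaw": 0}
    - {"delta_rot": [0,0,-2],"dp": [0.0024,0.0004,0],"jaw": 0}
    - {"delta_rot": [0,0,-3],"dp": [0.0034,0.0005,0],"jaw": 0}
    - {"delta_rot": [0,0,-3],"dp": [0.0034,0.0005,0],"jaw": 0}
    - {"delta_rot": [0,0,-3],"dp": [0.0034,0.0005,0],"jaw": 0}

```text
clock: 22.83
ee_pos: [0.4796, 0.0206, 0.1889]
orientation: [2.959, -1.055, 0.0]
ft_force: [-2.8, 2.5, 2.7]
grip_width: 0.0003
```

Run:
```python
from wh import *
st=state();st=(*st[:3],st[3]%360);rel(st,1)
```

```text
[0.4796 0.0206 0.1889] phi -39.23 F [-2.8  2.5  2.7] t 22.8333 j6 -2.55 j5 -0.0
theta(tool) 230.77087839877663 r 0.055791059855318376 off 0.020803013565459102
```

Request:
play_rows:
  series:
    - {"delta_rot": [0,0,0],"dp": [-0.012,0,0],"jaw": 0}
    - {"delta_rot": [0,0,0],"dp": [-0.03,0,-0.01],"jaw": 0}
    - {"delta_rot": [0,0,0],"dp": [-0.03,0,-0.045],"jaw": 0}
    - {"delta_rot": [0,0,0],"dp": [-0.03,0,-0.075],"jaw": 0}
    - {"delta_rot": [0,0,5],"dp": [-0.01,0.034,-0.075],"jaw": 0}
    - {"delta_rot": [0,0,10],"dp": [0.012,0.068,-0.075],"jaw": 0}
    - {"delta_rot": [0,0,15],"dp": [0.034,0.103,-0.075],"jaw": 0}
    - {"delta_rot": [0,0,20],"dp": [0.055,0.138,-0.075],"jaw": 0}
    - {"delta_rot": [0,0,25],"dp": [0.075,0.173,-0.075],"jaw": 0}
    - {"delta_rot": [0,0,30],"dp": [0.094,0.205,-0.075],"jaw": 0}

```text
clock: 23.67
ee_pos: [0.4221, -0.2001, 0.2638]
orientation: [2.58, -1.79, 0.004]
ft_force: [0.4, -0.2, -0.3]
grip_width: -0.0001
```

Request:
play_rows:
  series:
    - {"delta_rot": [0,0,0],"dp": [0,0,0],"jaw": 0}
    - {"delta_rot": [0,0,0],"dp": [0,0,0],"jaw": 0}
    - {"delta_rot": [0,0,0],"dp": [0,0,0],"jaw": 0}

```text
clock: 23.92
ee_pos: [0.4226, -0.1975, 0.2636]
orientation: [2.585, -1.785, 0.0]
ft_force: [-0.3, 0.9, -0.0]
grip_width: -0.0002
```

```bash
python3 top.py h2; python3 spoke.py h1 h2
```

```text
[296 212   9   9  65]
 ('depthblob', array([299.94, 215.98]), array([0.4954, 0.0061]), 'r', np.float64(57.1), 'th', np.float64(-128.58))
 ('pin', array([299.83, 214.58]), array([0.4986, 0.0063]), 'r', np.float64(55.0), 'th', np.float64(-126.17))
[ 0.4226 -0.1975  0.2636] phi -69.24 F [-0.3  0.9 -0. ] t 23.9167 j6 -2.51 j5 -0.0
[296 212   9   9  65]
 ('depthblob', array([299.69, 216.18]), array([0.4949, 0.0066]), 'r', np.float64(57.0), 'th', np.float64(-129.28))
 ('pin', array([299.51, 214.06]), array([0.4997, 0.007 ]), 'r', np.float64(53.7), 'th', np.float64(-125.63))
h1 [0.31 0.98 1.94] [-6.87 -5.83 -4.65] diff [-7.18 -6.8  -6.59] -6.8562256743276615
h2 [0.31 0.98 1.94] [-0.2  -0.26  1.03] diff [-0.51 -1.23 -0.91] -0.8847433165897796
```

View pics/h2.png

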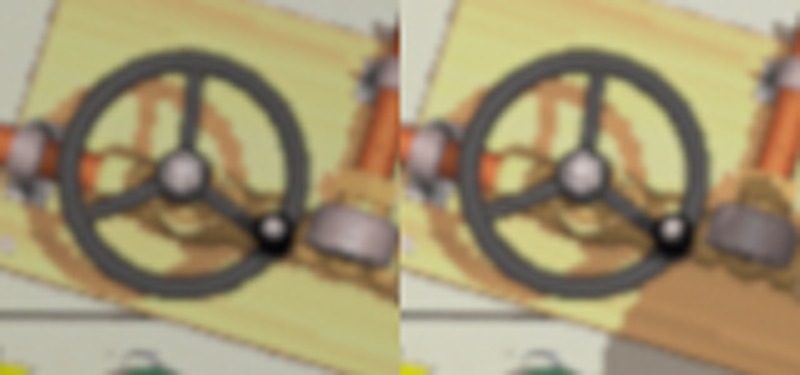

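The wheel is within about 1° of its start (spokes −0.9°, handle −0.7°) and not past it. Last check: the lever and the loose things.

Run:
```python
from h import *
from cell import optics
a=np.load('pics/a_top_rgb.npy');b=np.load('pics/h2_rgb.npy');m=optics.camera_model('top')
cv2.imwrite('pics/h2full.png',cv2.resize(b[120:340,190:470],(800,629),interpolation=cv2.INTER_CUBIC)[:600,:,::-1])
def cen(p,lo,hi,box):
    h=cv2.cvtColor(p,cv2.COLOR_RGB2HSV);k=cv2.inRange(h,lo,hi);x0,x1,y0,y1=box;k2=np.zeros_like(k);k2[y0:y1,x0:x1]=k[y0:y1,x0:x1]
    v,u=np.nonzero(k2);return u.mean().round(2),v.mean().round(2),len(u)
for n,lo,hi,box in(('tape',(20,120,80),(32,255,255),(210,255,228,255)),('tin',(50,50,30),(95,255,255),(258,292,238,272)),('spool',(22,140,100),(34,255,255),(270,300,130,158))):
    print(n,cen(a,lo,hi,box),cen(b,lo,hi,box))
print('pliers a',cen(a,(98,120,60),(115,255,255),(295,390,250,295)),cen(b,(98,120,60),(115,255,255),(295,390,250,295)))
h=cv2.cvtColor(b,cv2.COLOR_RGB2HSV);k=((h[...,0]<6)|(h[...,0]>172))&(h[...,1]>140);k[:180]=0;k[240:]=0;k[:,:338]=0;k[:,362:]=0
v,u=np.nonzero(k);L=np.array([plane(m,x,y,.097)[:2] for x,y in zip(u,v)],np.float32);l=cv2.fitLine(L,cv2.DIST_L2,0,.01,.01).ravel();print('lever world angle',np.degrees(np.arctan2(l[1],l[0])),len(L),L.mean(0))
```

```text
tape (np.float64(229.75), np.float64(242.5), 367) (np.float64(229.84), np.float64(242.53), 370)
tin (np.float64(274.58), np.float64(254.84), 411) (np.float64(274.49), np.float64(254.77), 404)
spool (np.float64(285.09), np.float64(143.22), 214) (np.float64(285.09), np.float64(143.22), 214)
pliers a (np.float64(331.99), np.float64(274.19), 518) (np.float64(332.33), np.float64(274.28), 511)
lever world angle -17.540613 172 [ 0.5429252  -0.11552645]
```

View pics/h2full.png

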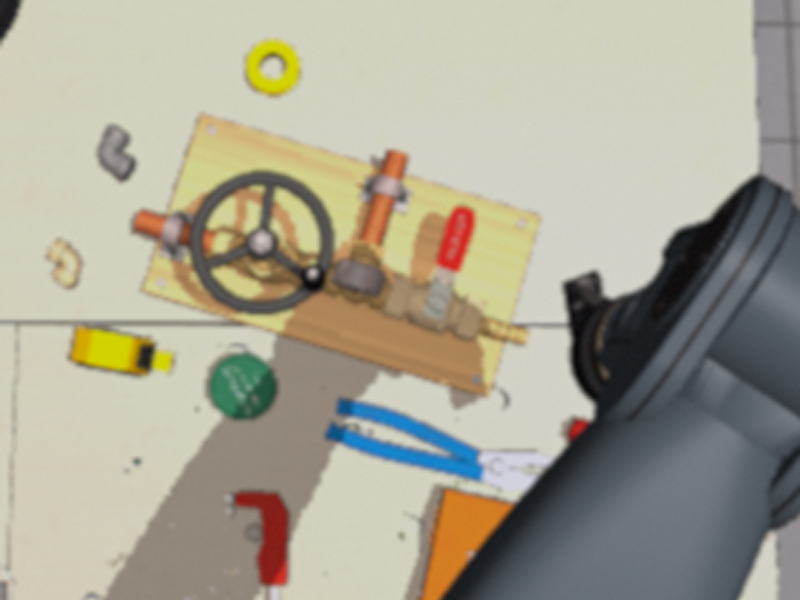

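The lever at (455,250) is square across the pipe. The handle at (313,278) is back at its start, the loose things haven't moved, and the arm is clear. Handing in.

```bash
python3 -c "
from cell import ticket;print(ticket.job_done())"
```

```text
the job is handed in; nothing more can be done
None
```

The drain is shut and the gate wheel has been turned one full turn anticlockwise. The job was handed in at about 24 s with the arm clear of everything.

- **Drain lever:** I pushed it with the shut fingertips round to its stop. The force rose from about 2 N to 7 N there. The last look put the lever at −17.5° in world axes. Square across the pipe is −16.7°, and the wrist view at the stop had read −16.5° to −16.9°.
- **Gate wheel:** I pushed it round by the handle in two half-turn strokes at about 4–6 N, then one short correcting push, without gripping anything. Compared with the starting picture, the spokes end about 0.9° short and the handle's outline about 0.7° short.
- **Disagreement:** the bright pin on the handle read 0.5° past the start instead. Its shading had changed between the pictures, so I trust it least. I left the wheel there, since another push could have taken it too far.
- **Loose things:** the tape measure, flux tin, pliers and spool are where they were, within 0.4 pixel in the top view.

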